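# Change the clay extruder from the coil barrel to the slab barrel

### The arm

A 7-joint arm with a two-finger parallel gripper is mounted at the origin on the work surface. World frame = base frame: x ahead of the robot, y to its left, z up, the work surface at z = 0. Lengths are in m, angles in rad, forces in N, time in s.
With the tool pointing down it reaches from about 0.425 to 0.925 m from the base axis. Payload 6.8 kg.
Tool frame: the origin (TCP) lies at the very end of the fingers, on their centre line; the grasp point (between the pads) lies 19 mm behind it; z points along the fingers, x is the direction in which the jaws open and shut, and the axes are right-handed (so a half turn about z gives the same grasp; the last joint's range is limited). The gripper opens to 85 mm and grips with 20 to 120 N. Pads are 22 mm wide; open, the fingers measure 114 mm over their backs; the gripper's body (76 mm by 85 mm) begins 54 mm behind the grasp point. The pads swing forward as they close: fully open they stand 13 mm farther back than shut.
Start: joints at [-1.317, 0.477, 0.022, 1.555, -0.011, 1.109, -0.083], TCP at [0.239, 0.631, 0.231] pointing down, gripper open.
Joint ranges: [-2.96, 2.96], [-0.34, 2.1], [-1.41, 1.46], [0.24, 2.44], [-1.37, 4.51], [0.17, 1.92], [-2.96, 2.96]. Speed limits (rad/s): [2.39, 2.39, 3.14, 3.14, 3.14, 3.14, 3.14].

### API

Orientations are given as a rotation vector (axis times angle).
In Python, from bench import * gives the robot as it stands.
- The arm moves only by the tool servo_tool, never from a script. Its argument "increments" is one flat list of numbers, 7 for each row, row after row: the shift along the tool's x, y, z in mm, then the turn, a rotation vector about the tool's x, y, z in rad, then the finger opening in mm, from 0 to 85.4. In form: [tx, ty, tz, wx, wy, wz, fingers, tx, ty, tz, wx, wy, wz, fingers, ...]. A call has exactly 8 rows; each row shifts and turns the commanded pose from where the row before left it, along the tool's axes as they then stand; what a row does not reach is not made up. A row lasts 1/8 s, in which the tool goes at most 62.5 mm and 10.7 degrees, less where a joint would pass 70% of its speed; a pose out of reach is approached as far as the arm can. A call is refused whole if a number of a shift passes 62.5 or a number of a turn 0.188, either way. A call with a gripper value outside its range is refused whole. The fingers move at their own pace and stop on an object; "squeeze" is the grip in N (left out, the last holds). Time passes only in rows, so rows that do not move let the fingers close, or fill a call up. It gives the time, the measured TCP pose, the force and the opening at its end, in the units of the state.
- get_obs(): the state, without advancing time (a new reading comes with each control period).
- grab_frame(name): name is "scene" or "side" or "wrist"; returns (picture, depth): 420x560x3 uint8, red, green, blue; 420x560 float32, m along the optical axis (not along the pixel's ray), 0 where there is no reading.
- calibration(name): a dict with "fx", "fy", "cx", "cy" (pixels), "eye" and "orientation" of the camera in the world; the wrist camera has in their place "T_tool_cam" (4x4, takes a point from camera to tool coordinates, whose origin is the TCP and whose axes are the tool frame's). Camera axes: x right, y up, looking along -z (the intrinsics and any distortion apply to the point x, -y, -z); pixel columns grow to the right and rows downward; lengths in m; the calibration is good to about 2 mm. A picture is of the moment at which its call begins: read the wrist's pose just before it. calibration takes no time and is no camera call.
- hand_in(): hands the job in, once; it reports no verdict.
The state is a dict: "clock": time; "joints": joint angles; "qvel": joint speeds; "tau": joint torques, N m; "tcp_pos": TCP position; "orientation": TCP orientation; "contact_force": force on the tool from outside, world axes, zero at the start; "moment": the same for the moment, N m; "grip_width": finger opening in m.
Only numpy, scipy, OpenCV 4.12 (cv2) and the standard library are available. Lean on these libraries where they do the work, as an engineer would, in place of code of your own. Each camera call takes 0.05 s, during which the arm holds its last target.

### The job

Change the clay extruder over from coils to slabs. Slide the barrel with the tapered round nozzle out of the extruder and lay it on the empty saddle of the rack, flange at the same end as the others; then slide the barrel with the wide flat die sideways into the extruder's slot, fully home, with its flange behind the slotted plate. Set the barrels down gently, leave the square-die barrel on its saddle and do not disturb anything else on the bench.

Things in the scene. Friction and masses are not known exactly. Their poses are not given: they have to be found in the camera images.
- extruder: bench clay extruder, steel and aluminium, bolted down, 110 mm wide. Origin on the table under the middle of the barrel bay; x points from the bay back along ram to gear motor, y to the side barrels are loaded from, z up. A barrel lies in the bay along x, flange to +x. Bed below: 85 mm wide, x -90 to 360, top at z 45 mm. Ram and motor fill x 82 to 417 mm up to z 162 mm.
- seat (a point): where the origin of a fully seated barrel is: 100 mm above the extruder's origin, axes parallel to the extruder's. A seated barrel rests on the sloping lower jaw with its tube against the closed end of the slot, 4 mm below the upper jaw.
- plate (a point): centre of the slotted steel plate (8 mm thick), on the seated axis 54.5 mm in x from seat: a C, its slot 54 mm wide, open to +y, sloping 20 degrees: inward is -y and down. Measured from the seated axis out along the slope the lower jaw reaches 65 mm, the upper 41 mm, so no barrel can be lowered in from above nor lifted straight out. Top of upper jaw 54 mm above this point.
- gap (a point): middle of the 15 mm gap, 66 mm in x from seat, between the slotted plate and the ram's guide plate behind it (front face at extruder x 73.5 mm, y -55 to 55, top at z 150 mm). The 8 mm flange slides in this gap, 3.5 mm to spare each way; it is open at the top and the +y side.
- front_rest (a point): centre of the aluminium front rest (10 mm thick) on the seated axis, 50 mm in -x from seat: it holds the tube's front with the same slope and stop as the slotted plate but has no upper jaw. Fingers have 95 mm between rest and plate.
- mouth (a point): where a barrel's origin is when the barrel is clear outside the slot, ready to slide in: 74.5 mm in y and 29 mm in z from seat (80 mm up the slope, and 2 mm above the resting line so that the tube is centred in the slot). At this place a barrel parallel to the extruder, flange in the gap, can be lowered or lifted freely.
- coil_barrel: barrel in the extruder at the start; die: a tapered round nozzle, 46 to 18 mm, ending at x -128 mm. steel tube 50 mm in diameter, 0.3 to 0.6 kg. Origin on the axis at mid-tube, the place to grip (centre of mass within 10 mm); x is the tube's axis, pointing to the flange, with any roll. Plain tube x -66 to 62 mm; round flange, 74 mm across, x 62 to 70; ring nut, 56 mm across, x -84 to -66. 
- slab_barrel: barrel on the rack; die: a wide flat block 70 x 20 mm with a slit, ending at x -120 mm. steel tube 50 mm in diameter, 0.3 to 0.6 kg. Origin on the axis at mid-tube, the place to grip (centre of mass within 10 mm); x is the tube's axis, pointing to the flange, with any roll. Plain tube x -66 to 62 mm; round flange, 74 mm across, x 62 to 70; ring nut, 56 mm across, x -84 to -66. 
- square_barrel: barrel on the rack; die: a 44 mm square block ending at x -104 mm. steel tube 50 mm in diameter, 0.3 to 0.6 kg. Origin on the axis at mid-tube, the place to grip (centre of mass within 10 mm); x is the tube's axis, pointing to the flange, with any roll. Plain tube x -66 to 62 mm; round flange, 74 mm across, x 62 to 70; ring nut, 56 mm across, x -84 to -66. 
- coil_barrel_flange (a point): centre of the coil barrel's flange, 66 mm from the barrel's origin along its x.
- slab_barrel_flange (a point): centre of the slab barrel's flange, 66 mm from the barrel's origin along its x.
- saddle_a: one of three equal plywood saddles side by side, 100 mm apart, on a rack board 310 x 140 x 12 mm; the slab barrel starts on it. V-notched plates, 12 mm thick, at x -40 and 40 mm, 43 mm high. Origin under its centre on the board, 12 mm above the table; x points to the flange end (away from the robot), z up. A barrel in it has its origin 48 mm above this, within 20 mm along x.
- saddle_b: saddle like saddle_a; the square-die barrel lies on it. The order of the three along the rack varies.
- saddle_c: saddle like saddle_a, the empty one at the start.
- crock: white tool crock, 72 mm in diameter, with wooden tools standing up to 205 mm; origin under its centre. Stands between rack and extruder.
- tall_jar: grey jar, 56 mm in diameter, 120 mm tall, standing at the extruder's loading side; origin under its centre.
- low_jar: white jar, 64 mm in diameter, 65 mm tall, on the near side of the rack; origin under its centre.
- tile: bisque tile 120 x 120 x 12 mm lying beyond the rack; origin under its centre.
- mug: bisque mug, 80 mm in diameter, 95 mm tall, out to one side; origin under its centre.
- paddle: wooden paddle 250 mm long, lying out to one side; origin under the joint of blade and handle.
- brush: brush 200 mm long lying between rack and ram; origin under its middle.
Mind the look-alikes: they are no part of the job. What is shaped like the coil_barrel but green or yellow is not meant. What is shaped like the square_barrel but pink is not meant.

How it is judged:
By the outcome, as a careful person would: the job done as asked, in the order asked, and still so for the second after the job is handed in, with the robot touching nothing.
It also fails if it takes over 67 s, if anything falls off the work surface, if the arm or the gripper's body presses on something with over 40 N, if the wrist force passes 120 N, or if a joint passes its speed limit or range.

## Working session

There is one attempt and no reset: what is moved stays moved. The work goes in short steps, Python scripts to look and compute and a tool call to move; the robot and the scene stay as the last step left them, time stands still between calls to the robot, and variables do not carry over. Pictures are saved under pics/ and viewed, and the job is handed in when it is done.

Besides the shell and the picture viewer there is one more tool, called after ">>>" as name(argument=value, ...) on one line, values as JSON. servo_tool: Moves the arm, as the interface text tells. Its arguments: {"type":"object","properties":{"increments":{"type":"array","items":{"type":"number"}},"squeeze":{"type":"number"}},"required":["increments"]}

```bash
mkdir -p pics; ls; python3 - <<'E'
from bench import *
import cv2,numpy as np
print(get_obs())
for n in ("scene","side","wrist"):
    p,d=grab_frame(n); cv2.imwrite(f"pics/{n}0.png",p[:,:,::-1]); np.save(f"{n}0_d.npy",d); np.save(f"{n}0_p.npy",p)
    print(n,calibration(n))
E
```

```text
pics
{'clock': 0.0, 'joints': array([-1.31708603,  0.47778461,  0.02234928,  1.55643623, -0.01153216,
        1.10928045, -0.08311174]), 'qvel': array([-9.87970819e-04,  5.79650760e-04, -3.49935290e-04, -2.31060597e-04,
        3.72008022e-04,  5.75558860e-05, -1.50052276e-03]), 'tau': array([ 2.22968829e-04, -5.96453261e+01,  1.60793591e+00, -2.81185716e+01,
        1.24165855e-02,  9.54501535e-03, -8.20110614e-06]), 'tcp_pos': array([0.23873322, 0.63075464, 0.23034269]), 'orientation': array([ 2.58397905e+00,  1.78486719e+00, -2.20076830e-03]), 'contact_force': array([-0.64196682,  0.31483801,  0.8658673 ]), 'moment': array([ 0.00215303,  0.0286873 , -0.00376185]), 'grip_width': 0.08546451030526245}
scene {'fx': 477.2638951187796, 'fy': 477.2638951187796, 'cx': 287.28002293195, 'cy': 212.99500281092128, 'eye': array([1.07624882, 0.85916014, 1.05761372]), 'orientation': array([0.31829618, 1.04053232, 2.39479168])}
side {'fx': 470.69564804748137, 'fy': 470.69564804748137, 'cx': 282.395361433363, 'cy': 206.75008827774204, 'eye': array([ 0.02050243, -1.29987635,  1.07244223]), 'orientation': array([ 0.94730728, -0.186209  , -0.34334086])}
wrist {'fx': 314.7950047268404, 'fy': 314.7950047268404, 'cx': 277.1821501243607, 'cy': 211.7231203014287, 'T_tool_cam': array([[ 9.99999729e-01, -6.53929105e-04, -3.36854377e-04,
        -3.03087183e-04],
       [-7.25592142e-04, -9.52148838e-01, -3.05633872e-01,
        -7.83074948e-02],
       [-1.20872619e-04,  3.05634033e-01, -9.52149055e-01,
        -1.43207179e-01],
       [ 0.00000000e+00,  0.00000000e+00,  0.00000000e+00,
         1.00000000e+00]])}
```

View pics/scene0.png

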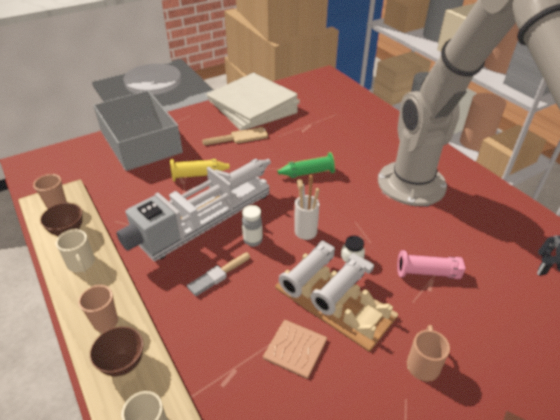

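View pics/side0.png

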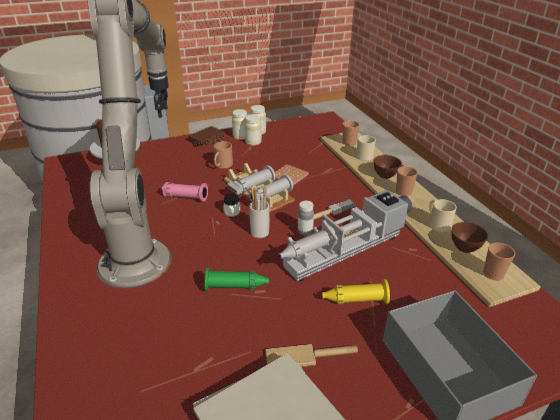

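View pics/wrist0.png

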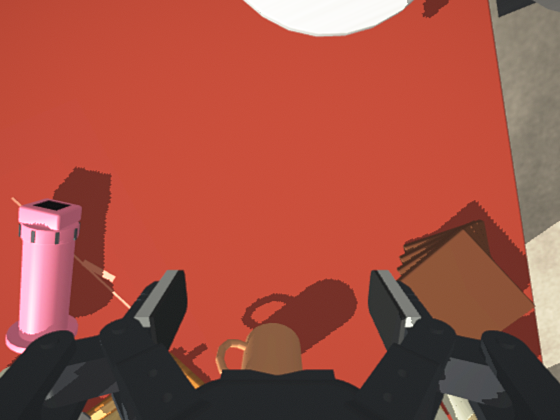

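The scene view has the extruder from (130,235) to (270,175) with the grey coil barrel's nozzle at (262,168). The rack is at (335,300) and holds two grey barrels at (308,268) and (343,285). Its empty saddle is at (370,312), at the mug end. The look-alikes are green (307,167), yellow (198,169) and pink (430,265).

```bash
cat > h.py <<'E'
import numpy as np,cv2
from scipy.spatial.transform import Rotation as R
from bench import *
def cloud(name,d,c=None,tcp=None):
    c=c or calibration(name)
    h,w=d.shape; v,u=np.mgrid[0:h,0:w]
    P=np.stack([(u-c['cx'])/c['fx']*d,-(v-c['cy'])/c['fy']*d,-d],-1)
    if name=='wrist':
        T=c['T_tool_cam']; P=P@T[:3,:3].T+T[:3,3]
        Rm=R.from_rotvec(tcp[1]).as_matrix(); return P@Rm.T+tcp[0]
    return P@R.from_rotvec(c['orientation']).as_matrix().T+c['eye']
E
python3 - <<'E'
from h import *
for n,(a,b,c,d) in dict(scene=(60,200,460,400),side=(180,120,460,300)).items():
    p=np.load(n+'0_p.npy')
    cv2.imwrite(f'pics/{n}0c.png',cv2.resize(p[b:d,a:c,::-1],None,fx=2 if n=='scene' else 2.8,fy=2 if n=='scene' else 2.8,interpolation=cv2.INTER_CUBIC))
p=np.load('scene0_p.npy');cv2.imwrite('pics/scene0e.png',cv2.resize(p[130:270,110:300,::-1],None,fx=4,fy=4,interpolation=cv2.INTER_CUBIC))
for n in('scene','side'):
    P=cloud(n,np.load(n+'0_d.npy')); d=np.load(n+'0_d.npy')
    print(n,(d>0).mean())
    # top-down height map
    H=np.zeros((500,600,3),np.uint8)
    m=(d>0)
    X=P[m];p=np.load(n+'0_p.npy')[m]
    # x 0.2..1.2 , y -.6..0.6 ; 2mm
    i=((X[:,0]-.2)/.002).astype(int); j=((.6-X[:,1])/.002).astype(int)
    k=(i>=0)&(i<500)&(j>=0)&(j<600)&(X[:,2]>-.05)&(X[:,2]<.3)
    o=np.argsort(X[k][:,2])
    H[499-i[k][o],j[k][o]]=p[k][o][:,::-1]
    cv2.imwrite(f'pics/{n}0top.png',H)
    t=X[k]; print(np.histogram(t[:,2],np.arange(-.02,.22,.01)))
E
```

```text
scene 0.9950085034013605
(array([    0, 17156, 41688, 14201,  7049,  2074,  2942,  2864,  2402,
        2363,  3082,  1797,  1828,  1461,  1131,   365,   455,   658,
         296,    26,    36,    42,     9]), array([-0.02, -0.01,  0.  ,  0.01,  0.02,  0.03,  0.04,  0.05,  0.06,
        0.07,  0.08,  0.09,  0.1 ,  0.11,  0.12,  0.13,  0.14,  0.15,
        0.16,  0.17,  0.18,  0.19,  0.2 ,  0.21]))
side 0.9082653061224489
(array([    0,  5754, 25029,  4810,  4116,  1262,  1995,  2025,  1579,
        1398,  1427,  1171,  1259,  1157,   989,   276,   279,   434,
         159,    29,    22,    29,     8]), array([-0.02, -0.01,  0.  ,  0.01,  0.02,  0.03,  0.04,  0.05,  0.06,
        0.07,  0.08,  0.09,  0.1 ,  0.11,  0.12,  0.13,  0.14,  0.15,
        0.16,  0.17,  0.18,  0.19,  0.2 ,  0.21]))
```

View pics/scene0c.png

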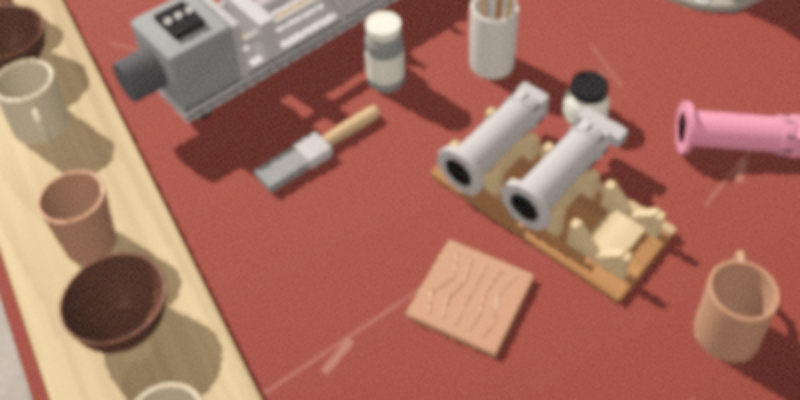

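View pics/side0c.png

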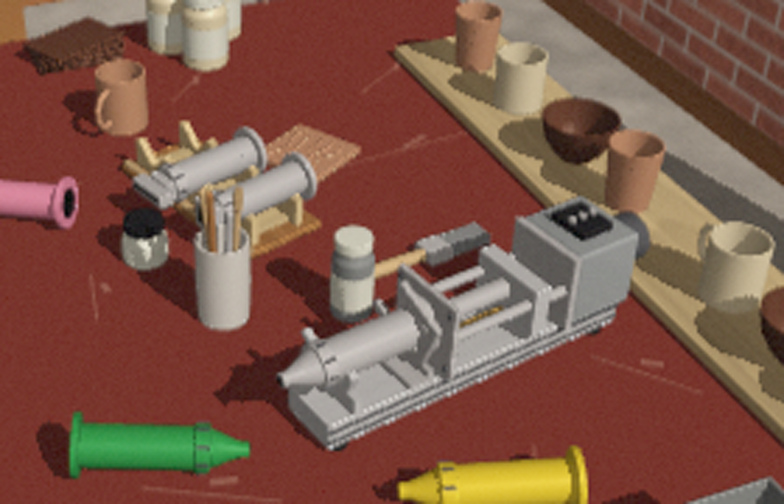

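View pics/scene0top.png

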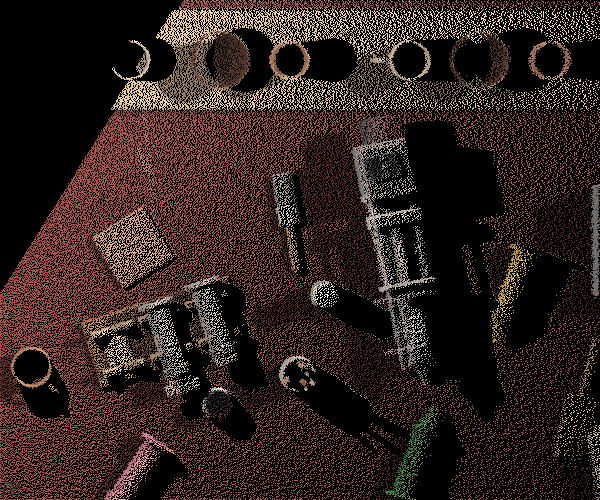

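View pics/side0top.png

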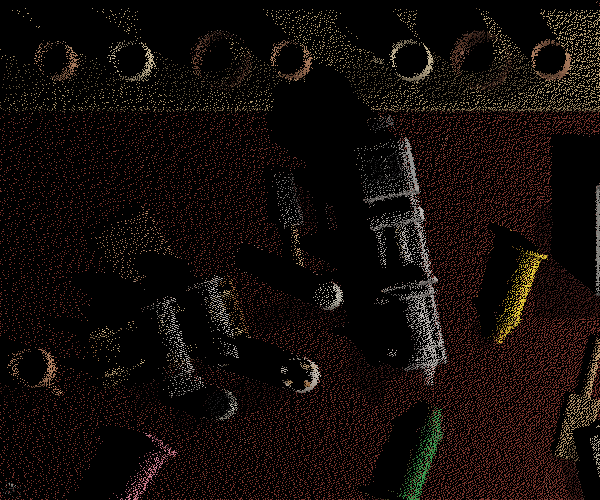

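View pics/scene0e.png

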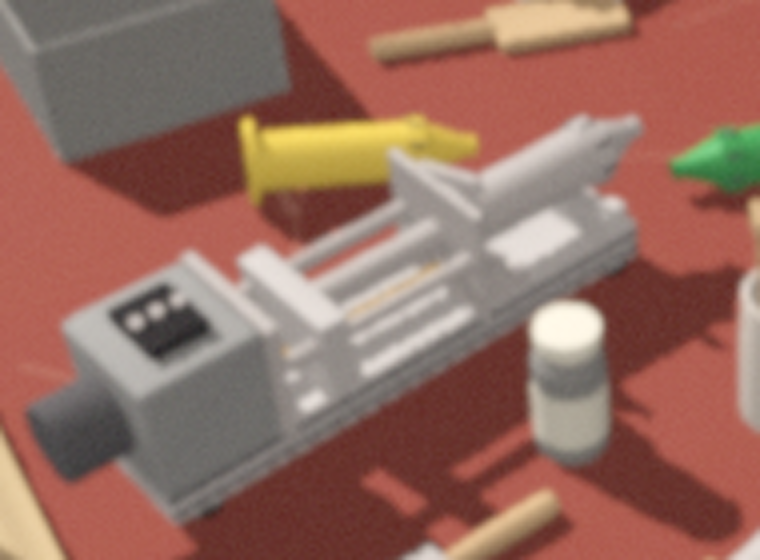

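```bash
cat >> h.py <<'E'
from scipy.optimize import least_squares
def fitcyl(X,p0,yaw0,z0,r=.025,half=.055,free_z=True):
    """horizontal cylinder, centre p0 (xy), yaw; returns lateral offset, z, yaw"""
    q=np.array([0,z0,yaw0])
    for it in range(6):
        def res(q,Y):
            n=np.array([-np.sin(q[2]),np.cos(q[2])])
            l=(Y[:,:2]-p0)@n-q[0]
            return np.hypot(l,Y[:,2]-q[1])-r
        a=np.array([np.cos(q[2]),np.sin(q[2])])
        s=(X[:,:2]-p0)@a
        rr=res(q,X)
        m=(abs(s)<half)&(abs(rr)<(.02 if it<2 else .008))
        q=least_squares(lambda q:res(q,X[m]),q,loss='soft_l1',f_scale=.002).x
    n=np.array([-np.sin(q[2]),np.cos(q[2])])
    return p0+q[0]*n,q[1],q[2],m.sum(),np.std(res(q,X[m]))
E
python3 - <<'E'
from h import *
for n in('scene','side'):
    d=np.load(n+'0_d.npy');P=cloud(n,d);X=P[d>0]
    t=X[(X[:,0]>.65)&(X[:,0]<.75)&(X[:,1]>.25)&(X[:,1]<.5)&(X[:,2]<.005)]
    t2=X[(abs(X[:,2])<.012)&(X[:,0]>.4)&(X[:,0]<.8)&(X[:,1]>-.4)&(X[:,1]<.5)]
    A=np.c_[t2[:,:2],np.ones(len(t2))];c=np.linalg.lstsq(A,t2[:,2],rcond=None)[0]
    print(n,'table',c,np.std(t2[:,2]-A@c))
    for nm,p0,z0,yaw in (('coil',[.545,-.225],.1,.16),('mid',[.50,.262],.06,.2),('right',[.55,.175],.06,.2)):
        print(nm,fitcyl(X,np.array(p0),yaw,z0))
E
```

```text
scene table [-0.00050992  0.00079892  0.00197108] 0.00315711642599027
coil (array([ 0.54653805, -0.23277977]), np.float64(0.10137384418465549), np.float64(0.1951811906313952), np.int64(463), np.float64(0.00237006727276437))
mid (array([0.50105161, 0.2585421 ]), np.float64(0.06131151495949012), np.float64(0.2952293252736715), np.int64(695), np.float64(0.002264721479233198))
right (array([0.55166244, 0.16975993]), np.float64(0.0611461592449867), np.float64(0.30721146447907577), np.int64(688), np.float64(0.0021581360866829145))
side table [0.00042188 0.00107506 0.00229634] 0.0028164495208968525
coil (array([ 0.54688145, -0.23335185]), np.float64(0.10199026666128395), np.float64(0.22157504504625908), np.int64(475), np.float64(0.0025472631559411516))
mid (array([0.50179663, 0.25684947]), np.float64(0.06254770637067089), np.float64(0.33562694509383756), np.int64(300), np.float64(0.003340716102635576))
right (array([0.55223878, 0.16851901]), np.float64(0.06219639087450152), np.float64(0.33260467933663895), np.int64(255), np.float64(0.00303372001088491))
```

```bash
cat >> h.py <<'E'
from scipy.spatial.transform import Slerp
def Rdown(yaw):  # barrel yaw; tool x = 90deg left of barrel axis, z down
    x=np.array([-np.sin(yaw),np.cos(yaw),0]);z=np.array([0,0,-1.]);return np.c_[x,np.cross(z,x),z]
def plan(wps,start=None):
    """wps: list of (pos,yaw or 3x3,rows)"""
    o=get_obs(); p=o['tcp_pos'];Rm=R.from_rotvec(o['orientation']).as_matrix()
    if start: p,Rm=start
    for pos,yaw,n in wps:
        R1=Rdown(yaw) if np.isscalar(yaw) else yaw
        dw=(R.from_matrix(Rm.T@R1)).as_rotvec()/n
        dp=(np.array(pos)-p)/n
        print('--> ',np.round(pos,3),'dist/row mm',round(np.linalg.norm(dp)*1e3,1))
        for k in range(n):
            Rk=Rm@R.from_rotvec(dw*k).as_matrix()
            print(', '.join(f'{v:.1f}' for v in Rk.T@dp*1e3),'|',', '.join(f'{v:.3f}' for v in dw))
        p=np.array(pos);Rm=R1
def st():
    o=get_obs();Rm=R.from_rotvec(o['orientation']).as_matrix()
    print('t',round(o['clock'],2),'tcp',np.round(o['tcp_pos'],4),'yaw',round(np.arctan2(-Rm[0,0],Rm[1,0]),4),'tilt',np.round(Rm[:2,2],4),'F',np.round(o['contact_force'],1),'M',np.round(o['moment'],2),'w',round(o['grip_width']*1e3,1),'q',np.round(o['joints'],2))
    return o
E
python3 - <<'E'
from h import *
st(); plan([([.34,.5,.33],.1,4),([.46,.27,.34],.31,5)])
E
```

```text
t 0.15 tcp [0.2388 0.6309 0.2305] yaw -0.3618 tilt [-0.0004 -0.0013] F [-1.1 -0.3  0.3] M [ 0.03 -0.02  0.01] w 85.4 q [-1.32  0.48  0.02  1.56 -0.01  1.11 -0.08]
-->  [0.34 0.5  0.33] dist/row mm 48.3
-21.7, 35.3, -24.8 | -0.000, 0.000, -0.115
-25.6, 32.5, -24.8 | -0.000, 0.000, -0.115
-29.2, 29.4, -24.8 | -0.000, 0.000, -0.115
-32.3, 25.8, -24.9 | -0.000, 0.000, -0.115
-->  [0.46 0.27 0.34] dist/row mm 51.9
-48.2, 19.3, -2.0 | 0.000, 0.000, -0.042
-48.9, 17.2, -2.0 | 0.000, 0.000, -0.042
-49.6, 15.2, -2.0 | 0.000, 0.000, -0.042
-50.2, 13.1, -2.0 | 0.000, 0.000, -0.042
-50.7, 11.0, -2.0 | 0.000, 0.000, -0.042
```

>>> servo_tool(increments=[-21.7,35.3,-25,0,0,-0.115,85,-25.6,32.5,-25,0,0,-0.115,85,-29.2,29.4,-25,0,0,-0.115,85,-32.3,25.8,-25,0,0,-0.115,85,-48.2,19.3,-2,0,0,-0.042,85,-48.9,17.2,-2,0,0,-0.042,85,-49.6,15.2,-2,0,0,-0.042,85,-50.2,13.1,-2,0,0,-0.085,85])

```text
clock: 1.15
tcp_pos: [0.4362, 0.3143, 0.3392]
orientation: [-1.85, -2.539, 0.0]
contact_force: [1.1, 1.1, 0.7]
grip_width: 0.0846
```

```bash
python3 - <<'E'
from h import *
o=st();p,d=grab_frame('wrist');cv2.imwrite('pics/w1.png',p[:,:,::-1]);np.savez('w1.npz',p=p,d=d,pos=o['tcp_pos'],ori=o['orientation'])
print(o['qvel'])
E
```

```text
t 1.15 tcp [0.4362 0.3143 0.3392] yaw 0.3115 tilt [-0.0001 -0.0001] F [1.1 1.1 0.7] M [-0.02 -0.03 -0.02] w 84.6 q [-0.79  0.16  0.06  1.75 -0.01  1.23  1.15]
[ 5.62760447e-01 -1.53617784e-01  1.98744850e-01  1.53069452e-01
 -2.64324597e-02 -7.28608655e-04  1.44340247e+00]
```

View pics/w1.png

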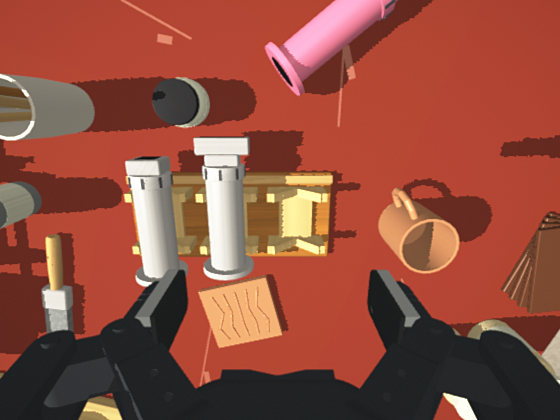

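The wrist view settles the candidates. The wide flat die at (222,147), on the middle saddle, is the slab barrel. The square die at (149,166) is the square barrel. The empty saddle is at (305,215). The pink barrel (330,45) is a look-alike.

```bash
cat >> h.py <<'E'
def loadw(f):
    z=np.load(f);P=cloud('wrist',z['d'],tcp=(z['pos'],z['ori']));return z['p'],z['d'],P
E
python3 - <<'E'
from h import *
p,d,P=loadw('w1.npz')
cv2.imwrite('pics/w1c.png',cv2.resize(p[120:300,100:350,::-1],None,fx=3,fy=3,interpolation=cv2.INTER_CUBIC))
X=P[d>0]
t=X[(X[:,0]>.35)&(X[:,0]<.75)&(X[:,1]>.1)&(X[:,1]<.6)&(abs(X[:,2])<.01)];A=np.c_[t[:,:2],np.ones(len(t))];print(np.linalg.lstsq(A,t[:,2],rcond=None)[0])
for nm,p0 in(('mid',[.5,.258]),('right',[.552,.169])):
    r=fitcyl(X,np.array(p0),.31,.06);print(nm,r)
    a=np.array([np.cos(r[2]),np.sin(r[2])]);s=(X[:,:2]-r[0])@a;l=(X[:,:2]-r[0])@np.array([-a[1],a[0]])
    # top profile along axis
    m=(abs(l)<.008)&(X[:,2]>.05)&(abs(s)<.2)
    for b in np.arange(-.14,.09,.004):
        k=m&(abs(s-b)<.002)
        if k.sum():print(f'{b:.3f}:{np.median(X[k,2]):.3f}/{k.sum()}',end=' ')
    print()
hsv=cv2.cvtColor(p,cv2.COLOR_RGB2HSV)
# board: yellow-brown hue
m=(P[:,:,2]>.006)&(P[:,:,2]<.06)&(hsv[:,:,0]>9)&(hsv[:,:,0]<32)&(hsv[:,:,1]>60)&(P[:,:,1]>.1)&(P[:,:,1]<.45)&(P[:,:,0]<.66)&(P[:,:,0]>.4)&(d>0)
cv2.imwrite('pics/w1m.png',m.astype(np.uint8)*255)
E
```

```text
[-0.00046269  0.00051306  0.00061594]
mid (array([0.49970386, 0.25893735]), np.float64(0.060709619952179446), np.float64(0.3060113745166836), np.int64(3050), np.float64(0.00175832880271518))
-0.092:0.057/12 -0.088:0.070/50 -0.084:0.070/37 -0.080:0.070/36 -0.076:0.071/36 -0.072:0.070/39 -0.068:0.074/49 -0.064:0.075/36 -0.060:0.075/38 -0.056:0.412/2210 -0.052:0.088/97 -0.048:0.089/55 -0.044:0.409/170 -0.040:0.409/259 -0.036:0.410/424 -0.032:0.085/36 -0.028:0.085/35 -0.024:0.085/38 -0.020:0.085/39 -0.016:0.085/36 -0.012:0.085/36 -0.008:0.085/34 -0.004:0.085/37 0.000:0.085/32 0.004:0.085/29 0.008:0.085/35 0.012:0.085/37 0.016:0.085/35 0.020:0.085/34 0.024:0.085/34 0.028:0.085/30 0.032:0.084/32 0.036:0.085/31 0.040:0.085/30 0.044:0.085/32 0.048:0.085/31 0.052:0.085/35 0.056:0.085/31 0.060:0.085/31 0.064:0.085/31 0.068:0.085/30 0.072:0.085/27 0.076:0.085/28 0.080:0.085/30 0.084:0.085/31 0.088:0.085/29 
right (array([0.55144897, 0.17072402]), np.float64(0.060374470758269745), np.float64(0.3093580154810484), np.int64(3042), np.float64(0.0015700108641380677))
-0.084:0.074/71 -0.080:0.082/44 -0.076:0.083/37 -0.072:0.083/40 -0.068:0.082/37 -0.064:0.086/50 -0.060:0.088/39 -0.056:0.088/39 -0.052:0.088/39 -0.048:0.087/33 -0.044:0.085/35 -0.040:0.085/37 -0.036:0.085/37 -0.032:0.085/34 -0.028:0.085/35 -0.024:0.085/35 -0.020:0.085/36 -0.016:0.085/35 -0.012:0.085/34 -0.008:0.085/33 -0.004:0.085/32 0.000:0.085/33 0.004:0.085/34 0.008:0.085/35 0.012:0.085/35 0.016:0.085/25 0.020:0.085/35 0.024:0.085/32 0.028:0.085/34 0.032:0.085/28 0.036:0.085/33 0.040:0.085/30 0.044:0.085/28 0.048:0.085/32 0.052:0.085/26 0.056:0.085/32 0.060:0.085/26 0.064:0.085/27 0.068:0.085/32 0.072:0.085/28 0.076:0.085/29 0.080:0.087/59 0.084:0.096/13
```

View pics/w1c.png

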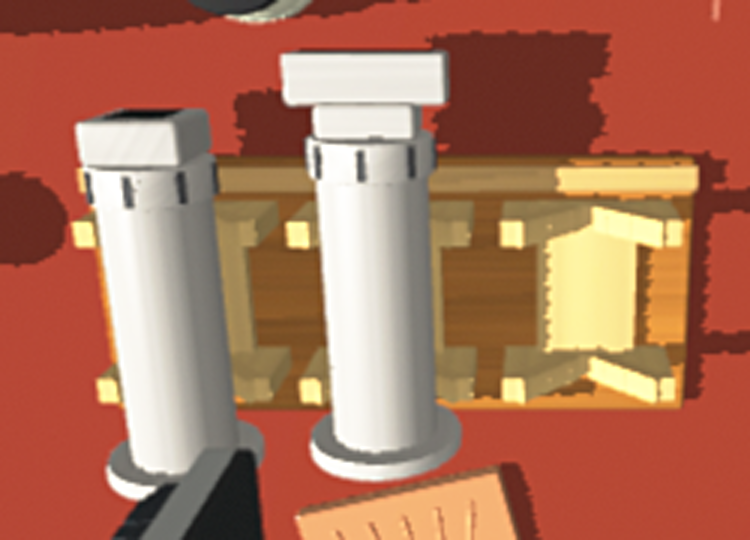

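View pics/w1m.png

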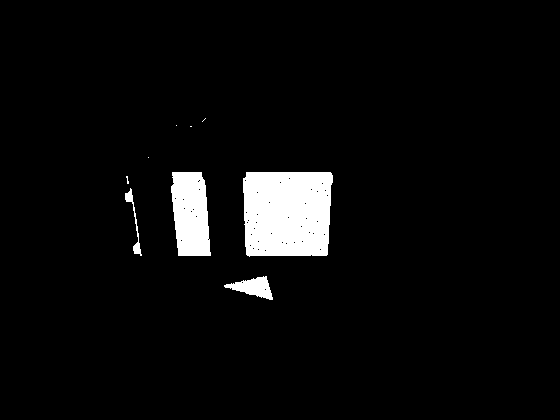

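```bash
python3 - <<'E'
from h import *
p,d,P=loadw('w1.npz')
X=P[d>0]; yaw=.308; a=np.array([np.cos(yaw),np.sin(yaw)]);n=np.array([-a[1],a[0]])
pm=np.array([.49970386,.25893735]);pr=np.array([.55144897,.17072402])
print('right rel mid s,l',(pr-pm)@a,(pr-pm)@n)
s=(X[:,:2]-pm)@a;l=(X[:,:2]-pm)@n
m=(abs(l)<.008)&(X[:,2]>.05)&(X[:,2]<.2)
for b in np.arange(-.06,.12,.002):
    k=m&(abs(s-b)<.001)
    if k.sum():print(f'{b:.3f}:{np.median(X[k,2]):.4f}/{k.sum()}',end=' ')
print()
# heightmap of saddle c
H=np.zeros((130,80)); 
k=(X[:,2]>-.01)&(X[:,2]<.09)&(l>.03)&(l<.17)&(abs(s)<.13)
print('saddle tops (z>.035):')
k2=k&(X[:,2]>.038)&(l>.06)
S=s[k2];L=l[k2]
print(np.histogram(S,np.arange(-.05,.1,.004)));print(np.histogram(L,np.arange(.04,.17,.005)))
for lo,hi in((-.05,.02),(.02,.09)):
    q=k2&(s>lo)&(s<hi);print(s[q].min(),s[q].max(),np.percentile(s[q],[5,95]),l[q].min(),l[q].max(),np.percentile(X[q,2],95))
    for (l0,l1) in((.06,.1),(.1,.15)):
        qq=q&(l>l0)&(l<l1); print('  arm',np.percentile(l[qq],[2,50,98]),qq.sum())
# board edges
kb=(abs(X[:,2]-.012)<.006)&(l>.04)&(l<.2)&(abs(s)<.13)
hs=cv2.cvtColor(p,cv2.COLOR_RGB2HSV)[d>0]
kb&=(hs[:,0]>9)&(hs[:,0]<32)
print('board s',np.percentile(s[kb],[.5,1,99,99.5]),'l',np.percentile(l[kb],[1,99,99.7]))
E
```

```text
right rel mid s,l 0.0225679099110549 -0.0997488718775682
-0.060:0.0749/11 -0.058:0.0754/23 -0.056:0.0760/14 -0.054:0.0765/40 -0.052:0.0876/19 -0.050:0.0881/24 -0.048:0.0882/18 -0.046:0.0878/20 -0.044:0.0887/18 -0.042:0.0874/20 -0.040:0.0883/22 -0.038:0.0879/17 -0.036:0.0872/13 -0.034:0.0852/23 -0.032:0.0851/13 -0.030:0.0852/21 -0.028:0.0847/15 -0.026:0.0851/23 -0.024:0.0846/13 -0.022:0.0848/24 -0.020:0.0852/15 -0.018:0.0850/21 -0.016:0.0849/15 -0.014:0.0852/20 -0.012:0.0843/16 -0.010:0.0851/18 -0.008:0.0844/18 -0.006:0.0851/17 -0.004:0.0848/19 -0.002:0.0846/12 0.000:0.0845/22 0.002:0.0853/16 0.004:0.0849/16 0.006:0.0846/16 0.008:0.0850/20 0.010:0.0847/16 0.012:0.0853/18 0.014:0.0846/17 0.016:0.0844/14 0.018:0.0848/21 0.020:0.0844/14 0.022:0.0852/18 0.024:0.0846/18 0.026:0.0853/15 0.028:0.0850/21 0.030:0.0847/12 0.032:0.0844/13 0.034:0.0846/20 0.036:0.0851/11 0.038:0.0854/20 0.040:0.0846/12 0.042:0.0847/17 0.044:0.0851/19 0.046:0.0851/15 0.048:0.0852/15 0.050:0.0843/17 0.052:0.0848/16 0.054:0.0851/15 0.056:0.0847/18 0.058:0.0848/13 0.060:0.0851/15 0.062:0.0848/18 0.064:0.0847/12 0.066
[... 1007 characters left out ...]
 0.06 , 0.065, 0.07 , 0.075, 0.08 ,
       0.085, 0.09 , 0.095, 0.1  , 0.105, 0.11 , 0.115, 0.12 , 0.125,
       0.13 , 0.135, 0.14 , 0.145, 0.15 , 0.155, 0.16 , 0.165]))
-0.013100866846548338 -0.00027308496725221175 [-0.01281709 -0.00124953] 0.06030665588903328 0.14217327438081487 0.0566679395423836
  arm [0.06053496 0.07179628 0.08635156] 188
  arm [0.11374217 0.12821307 0.1414241 ] 220
0.06612949091571414 0.07990695279949135 [0.06691233 0.07827073] 0.06003023726650292 0.14233642129588694 0.05681981685541955
  arm [0.06023877 0.07209432 0.08593579] 186
  arm [0.11480736 0.12930258 0.14183009] 209
board s [-0.03405305 -0.03391185  0.1032767   0.10354894] l [0.04062808 0.15413405 0.15467059]
```

```bash
python3 - <<'E'
from h import *
a=np.array([np.cos(.308),np.sin(.308)]);n=np.array([-a[1],a[0]]);pm=np.array([.49970386,.25893735])
print('slab',pm+.0305*a,'saddle_c',pm+.033*a+.1002*n)
st(); plan([([.5,-.2,.34],.2,10)])
E
```

```text
slab [0.52876858 0.26818353] saddle_c [0.50077497 0.36442618]
t 1.2 tcp [0.4406 0.3066 0.3397] yaw 0.3058 tilt [ 0.0021 -0.0036] F [ 2.3 -5.2 -0.3] M [-0.39 -0.14 -0.01] w 85.2 q [-0.79  0.16  0.07  1.75 -0.01  1.24  1.16]
-->  [ 0.5  -0.2   0.34] dist/row mm 51.0
-50.1, -9.6, 0.2 | 0.000, 0.000, 0.011
-50.2, -9.1, 0.1 | 0.000, 0.000, 0.011
-50.3, -8.5, 0.1 | 0.000, 0.000, 0.011
-50.4, -8.0, 0.1 | 0.000, 0.000, 0.011
-50.5, -7.5, 0.1 | 0.000, 0.000, 0.011
-50.5, -6.9, 0.1 | 0.000, 0.000, 0.011
-50.6, -6.4, 0.0 | 0.000, 0.000, 0.011
-50.7, -5.9, 0.0 | 0.000, 0.000, 0.011
-50.7, -5.3, 0.0 | 0.000, 0.000, 0.011
-50.8, -4.8, -0.0 | 0.000, 0.000, 0.011
```

>>> servo_tool(increments=[-60,-10,0,0,0,0.015,85,-62,-10,0,0,0,0.015,85,-62,-10,0,0,0,0.015,85,-62,-10,0,0,0,0.015,85,-62,-8,0,0,0,0.015,85,-62,-8,0,0,0,0.015,85,-62,-6,0,0,0,0.015,85,-40,-4,0,0,0,0,85])

```text
clock: 2.2
tcp_pos: [0.4923, -0.1594, 0.3394]
orientation: [1.987, 2.432, -0.0]
contact_force: [-0.7, 1.6, -0.7]
grip_width: 0.0853
```

```bash
python3 - <<'E'
from h import *
o=st();p,d=grab_frame('wrist');cv2.imwrite('pics/w2.png',p[:,:,::-1]);np.savez('w2.npz',p=p,d=d,pos=o['tcp_pos'],ori=o['orientation'])
E
```

```text
t 2.2 tcp [ 0.4923 -0.1594  0.3394] yaw 0.2006 tilt [ 0.0002 -0.0006] F [-0.7  1.6 -0.7] M [ 0.04 -0.02 -0.01] w 85.3 q [-0.25  0.12  0.49  1.81 -0.06  1.22  2.03]
```

View pics/w2.png

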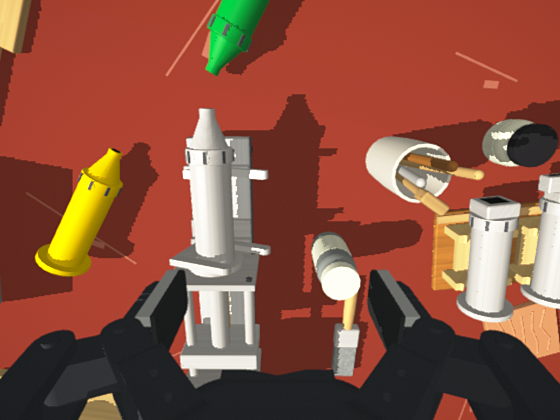

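The coil barrel in the bay is plain: nozzle at (207,115), tube at (212,210), slotted plate at (215,265). The tall jar is at (337,265). The yellow (90,210) and green (235,35) look-alikes are lying elsewhere.

```bash
python3 - <<'E'
from h import *
p,d,P=loadw('w2.npz')
cv2.imwrite('pics/w2c.png',cv2.resize(p[90:380,150:370,::-1],None,fx=2,fy=2,interpolation=cv2.INTER_CUBIC))
X=P[d>0]
r=fitcyl(X,np.array([.546,-.233]),.2,.1);print(r)
pc,yaw=r[0],r[2]
a=np.array([np.cos(yaw),np.sin(yaw)]);n=np.array([-a[1],a[0]])
s=(X[:,:2]-pc)@a;l=(X[:,:2]-pc)@n
m=(abs(l)<.008)&(X[:,2]>.03)&(X[:,2]<.25)
for b in np.arange(-.14,.16,.003):
    k=m&(abs(s-b)<.0015)
    if k.sum():print(f'{b:.3f}:{np.median(X[k,2]):.4f}/{k.sum()}',end=' ')
print()
# upper jaw top plate: z>.145
k=(X[:,2]>.14)&(X[:,2]<.17)&(abs(l)<.08)&(s>0)&(s<.2)
for b in np.arange(0.03,.2,.003):
    q=k&(abs(s-b)<.0015)
    if q.sum():print(f'{b:.3f}:z{np.median(X[q,2]):.4f} l{l[q].min():.3f}..{l[q].max():.3f}/{q.sum()}',end=' ')
print()
# bed z~45 edges
k=(abs(X[:,2]-.045)<.004)&(abs(l)<.1)&(s>-.12)&(s<.05)
for b in np.arange(-.12,.05,.01):
    q=k&(abs(s-b)<.005)
    if q.sum():print(f'{b:.3f}: l{np.percentile(l[q],2):.4f}..{np.percentile(l[q],99):.4f}/{q.sum()}',end=' ')
# tall jar
k=(X[:,2]>.11)&(X[:,2]<.13)&(X[:,1]>-.12)&(X[:,1]<0.03)&(X[:,0]>.5)&(X[:,0]<.7);print('jar',X[k].mean(0),X[k].min(0),X[k].max(0))
E
```

```text
(array([ 0.54581944, -0.23209787]), np.float64(0.1002517406760627), np.float64(0.19754250604441095), np.int64(3542), np.float64(0.0010438245143745259))
-0.119:0.1065/25 -0.116:0.1082/41 -0.113:0.1086/42 -0.110:0.1086/28 -0.107:0.1094/42 -0.104:0.1105/42 -0.101:0.1118/41 -0.098:0.1134/35 -0.095:0.1142/35 -0.092:0.1155/42 -0.089:0.1170/42 -0.086:0.1182/42 -0.083:0.1197/35 -0.080:0.1205/35 -0.077:0.1219/41 -0.074:0.1272/50 -0.071:0.1278/35 -0.068:0.1281/43 -0.065:0.1283/42 -0.062:0.1281/33 -0.059:0.1277/41 -0.056:0.1248/28 -0.053:0.1248/40 -0.050:0.1247/28 -0.047:0.1248/42 -0.044:0.1247/31 -0.041:0.1248/38 -0.038:0.1249/31 -0.035:0.1246/35 -0.032:0.1250/36 -0.029:0.1249/35 -0.026:0.1250/33 -0.023:0.1247/36 -0.020:0.1251/30 -0.017:0.1247/35 -0.014:0.1251/27 -0.011:0.1248/41 -0.008:0.1250/30 -0.005:0.1252/36 -0.002:0.1247/28 0.001:0.1250/29 0.004:0.1249/34 0.007:0.1247/31 0.010:0.1248/30 0.013:0.1247/35 0.016:0.1248/28 0.019:0.1246/29 0.022:0.1248/35 0.025:0.1249/27 0.028:0.1252/30 0.031:0.1247/33 0.034:0.1246/30 0.037:0.1245/25 0.040:0.1253/29 0.043:0.1248/29 0.046:0.1246/31 0.049:0.1248
[... 532 characters left out ...]
019..0.026/166 0.063:z0.1482 l-0.016..0.026/78 0.066:z0.1484 l-0.017..0.026/68 0.069:z0.1410 l-0.013..-0.012/2 0.078:z0.1422 l0.048..0.050/3 0.081:z0.1459 l-0.029..0.054/225 0.084:z0.1497 l-0.028..0.055/252 0.087:z0.1503 l-0.026..0.055/153 0.090:z0.1501 l-0.026..0.055/71 
-0.080: l-0.0413..0.0427/144 -0.070: l-0.0407..0.0427/161 -0.060: l0.0232..0.0426/109 -0.050: l0.0192..0.0423/112 -0.030: l0.0178..0.0414/32 -0.020: l-0.0074..0.0418/130 -0.010: l-0.0413..0.0427/132 -0.000: l0.0181..0.0426/123 0.010: l-0.0417..0.0423/116 0.020: l0.0174..0.0422/125 0.030: l-0.0416..0.0420/111 jar [ 0.60594087 -0.05217226  0.11979688] [ 0.5832579  -0.07545614  0.11000488] [ 0.63261315 -0.0262965   0.12272018]
```

View pics/w2c.png

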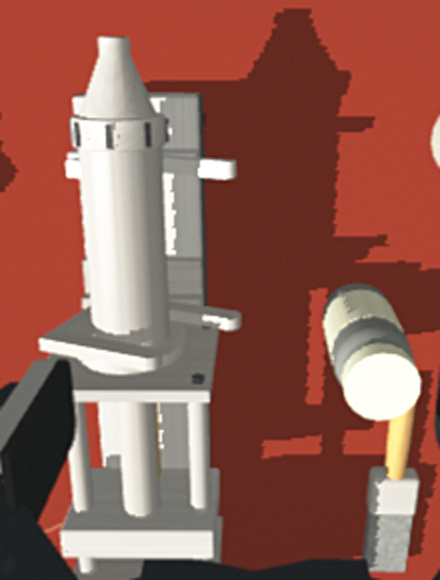

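```bash
python3 - <<'E'
from h import *
st(); plan([([.5537,-.2305,.19],.1975,4),([.5537,-.2305,.079],.1975,4)])
E
```

```text
t 2.25 tcp [ 0.4919 -0.1644  0.3395] yaw 0.1957 tilt [ 0.0006 -0.0034] F [-0.4 -4.   0.5] M [-0.29  0.01  0.02] w 85.2 q [-0.24  0.12  0.5   1.81 -0.06  1.22  2.04]
-->  [ 0.554 -0.23   0.19 ] dist/row mm 43.7
-19.1, 11.9, 37.4 | -0.000, 0.001, -0.000
-19.1, 11.9, 37.4 | -0.000, 0.001, -0.000
-19.2, 11.9, 37.4 | -0.000, 0.001, -0.000
-19.2, 11.9, 37.4 | -0.000, 0.001, -0.000
-->  [ 0.554 -0.23   0.079] dist/row mm 27.8
0.0, 0.0, 27.8 | 0.000, 0.000, 0.000
0.0, 0.0, 27.8 | 0.000, 0.000, 0.000
0.0, 0.0, 27.8 | 0.000, 0.000, 0.000
0.0, 0.0, 27.8 | 0.000, 0.000, 0.000
```

>>> servo_tool(increments=[-19,12,37,0,0,0,85,-19,12,37,0,0,0,85,-19,12,37,0,0,0,85,-17,12,37,0,0,0,85,0,0,5,0,0,0,85,0,0,0,0,0,0,85,0,0,0,0,0,0,85,0,0,0,0,0,0,85])

```text
clock: 3.25
tcp_pos: [0.5552, -0.2187, 0.1877]
orientation: [1.982, 2.435, 0.002]
contact_force: [-0.5, -0.5, 0.0]
grip_width: 0.0848
```

```bash
python3 - <<'E'
from h import *
o=st();plan([([.5537,-.2305,.079],.1975,4)]);p,d=grab_frame('wrist');cv2.imwrite('pics/w3.png',p[:,:,::-1]);np.savez('w3.npz',p=p,d=d,pos=o['tcp_pos'],ori=o['orientation'])
p,d,P=loadw('w3.npz');X=P[d>0]
print(fitcyl(X,np.array([.546,-.233]),.2,.1,half=.05))
E
```

```text
t 3.25 tcp [ 0.5552 -0.2187  0.1877] yaw 0.2046 tilt [0.0023 0.    ] F [-0.5 -0.5  0. ] M [-0.02  0.01 -0.  ] w 84.8 q [-0.09  0.42  0.48  1.82 -0.23  0.95  2.26]
-->  [ 0.554 -0.23   0.079] dist/row mm 27.3
-2.8, -1.0, 27.2 | 0.001, 0.000, 0.002
-2.8, -1.0, 27.2 | 0.001, 0.000, 0.002
-2.8, -1.0, 27.2 | 0.001, 0.000, 0.002
-2.8, -1.0, 27.2 | 0.001, 0.000, 0.002
(array([ 0.54586724, -0.23234209]), np.float64(0.100316753358165), np.float64(0.1991150430722578), np.int64(9146), np.float64(0.0009255483749053427))
```

View pics/w3.png

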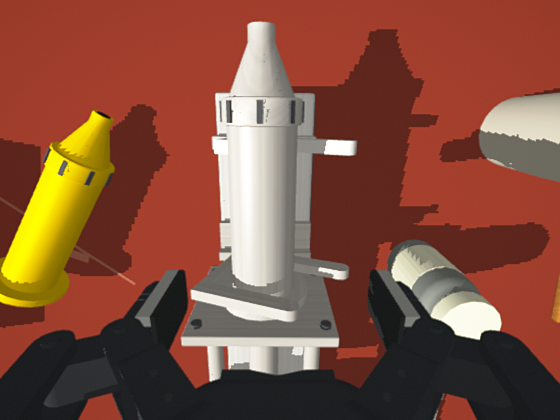

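>>> servo_tool(increments=[-5.8,-2,15,0,0,0.003,85,-5.7,-2,20,0,0,0.003,85,0,0,25,0,0,0,85,0,0,25,0,0,0,85,0,0,20,0,0,0,85,0,0,3,0,0,0,85,0,0,0,0,0,0,85,0,0,0,0,0,0,85])

```text
clock: 4.3
tcp_pos: [0.5538, -0.2314, 0.0792]
orientation: [1.99, 2.429, 0.001]
contact_force: [-0.1, -0.1, -1.1]
grip_width: 0.0847
```

```bash
python3 - <<'E'
from h import *
o=st();plan([([.5537,-.2307,.079],.1985,1)])
E
```

```text
t 4.3 tcp [ 0.5538 -0.2314  0.0792] yaw 0.1981 tilt [ 0.0016 -0.0005] F [-0.1 -0.1 -1.1] M [-0.02  0.06 -0.01] w 84.7 q [-0.02  0.57  0.42  1.88 -0.32  0.75  2.35]
-->  [ 0.554 -0.231  0.079] dist/row mm 0.7
0.7, 0.0, 0.2 | 0.002, 0.001, -0.000
```

Close on the tube.

>>> servo_tool(increments=[0.5,0,0,0,0,0,60,0,0,0,0,0,0,52,0,0,0,0,0,0,40,0,0,0,0,0,0,40,0,0,0,0,0,0,40,0,0,0,0,0,0,40,0,0,0,0,0,0,40,0,0,0,0,0,0,40], squeeze=80)

```text
clock: 5.3
tcp_pos: [0.5534, -0.2309, 0.0792]
orientation: [1.99, 2.429, 0.001]
contact_force: [-1.7, 0.5, 5.0]
grip_width: 0.0481
```

```bash
python3 - <<'E'
from h import *
o=st();p,d=grab_frame('wrist');cv2.imwrite('pics/w4.png',p[:,:,::-1]);np.savez('w4.npz',p=p,d=d,pos=o['tcp_pos'],ori=o['orientation'])
E
```

```text
t 5.3 tcp [ 0.5534 -0.2309  0.0792] yaw 0.1979 tilt [ 0.001  -0.0002] F [-1.7  0.5  5. ] M [ 0.04  0.26 -0.01] w 48.1 q [-0.02  0.57  0.42  1.88 -0.32  0.75  2.35]
```

View pics/w4.png

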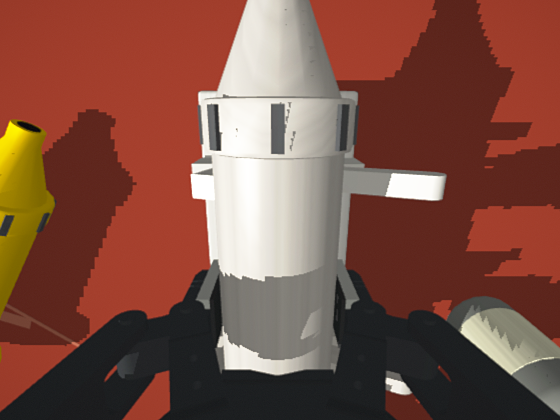

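>>> servo_tool(increments=[-0.7,0,-2,0,0,0,40,0,0,0,0,0,0,40,4.7,0,-1.7,0,0,0,40,4.7,0,-1.7,0,0,0,40,4.7,0,-1.7,0,0,0,40,4.7,0,-1.7,0,0,0,40,0,0,0,0,0,0,40,0,0,0,0,0,0,40])

```text
clock: 6.35
tcp_pos: [0.5495, -0.213, 0.0872]
orientation: [1.991, 2.43, -0.0]
contact_force: [-0.5, -0.9, -5.4]
grip_width: 0.0478
```

```bash
cat >>h.py <<'E'
SEAT=np.array([.5537,-.2308,.100]);YE=.1985
AE=np.array([np.cos(YE),np.sin(YE),0]);NE=np.array([-AE[1],AE[0],0])
def rel(o,tcp0=np.array([.5534,-.2309,.0792])):
    d=o['tcp_pos']-tcp0; print('moved ext x,y,z mm',np.round([d@AE*1e3,d@NE*1e3,d[2]*1e3],1),'perp above slope',round((-np.sin(np.radians(20))*(d@NE)+np.cos(np.radians(20))*d[2])*1e3,1))
E
python3 - <<'E'
from h import *
rel(st())
E
```

```text
t 6.35 tcp [ 0.5495 -0.213   0.0872] yaw 0.1982 tilt [ 0.0002 -0.0002] F [-0.5 -0.9 -5.4] M [ 0.   -0.08  0.05] w 47.8 q [-0.06  0.54  0.42  1.91 -0.31  0.76  2.31]
moved ext x,y,z mm [-0.3 18.3  8. ] perp above slope 1.2
```

>>> servo_tool(increments=[6,0,-2.8,0,0,0,40,10,0,-3.7,0,0,0,40,10,0,-3.7,0,0,0,40,10,0,-3.7,0,0,0,40,10,0,-3.7,0,0,0,40,8,0,-3,0,0,0,40,4,0,-1.5,0,0,0,40,0,0,0,0,0,0,40])

```text
clock: 7.35
tcp_pos: [0.5382, -0.1557, 0.1093]
orientation: [1.99, 2.431, 0.0]
contact_force: [0.3, -0.1, -6.5]
grip_width: 0.0481
```

```bash
python3 - <<'E'
from h import *
rel(st())
plan([([.538,-.155,.25],.1985,4),([.52,.1,.27],.25,6),([.503,.362,.25],.308,6)])
E
```

```text
t 7.35 tcp [ 0.5382 -0.1557  0.1093] yaw 0.1986 tilt [ 0.0003 -0.    ] F [ 0.3 -0.1 -6.5] M [ 0.03 -0.01  0.02] w 48.1 q [-0.17  0.47  0.44  1.96 -0.28  0.77  2.2 ]
moved ext x,y,z mm [-0.1 76.7 30.1] perp above slope 2.1
-->  [ 0.538 -0.155  0.25 ] dist/row mm 35.2
0.2, 0.0, -35.2 | 0.000, 0.000, 0.000
0.2, 0.0, -35.2 | 0.000, 0.000, 0.000
0.2, 0.0, -35.2 | 0.000, 0.000, 0.000
0.2, 0.0, -35.2 | 0.000, 0.000, 0.000
-->  [0.52 0.1  0.27] dist/row mm 42.7
42.3, 5.4, -3.3 | 0.000, 0.000, -0.009
42.2, 5.8, -3.3 | 0.000, 0.000, -0.009
42.2, 6.2, -3.3 | 0.000, 0.000, -0.009
42.1, 6.5, -3.3 | 0.000, 0.000, -0.009
42.0, 6.9, -3.3 | 0.000, 0.000, -0.009
42.0, 7.2, -3.3 | 0.000, 0.000, -0.009
-->  [0.503 0.362 0.25 ] dist/row mm 43.9
43.0, 8.1, 3.3 | 0.000, 0.000, -0.010
42.9, 8.5, 3.3 | 0.000, 0.000, -0.010
42.8, 8.9, 3.3 | 0.000, 0.000, -0.010
42.8, 9.3, 3.3 | 0.000, 0.000, -0.010
42.7, 9.7, 3.3 | 0.000, 0.000, -0.010
42.6, 10.1, 3.3 | 0.000, 0.000, -0.010
```

>>> servo_tool(increments=[0,0,-25,0,0,0,40,0,0,-40,0,0,0,40,0,0,-40,0,0,0,40,0,0,-40,0,0,0,40,30,5.4,-10,0,0,-0.009,40,42,5.8,0,0,0,-0.009,40,42,6.2,0,0,0,-0.009,40,42,6.5,0,0,0,-0.009,40])

```text
clock: 8.35
tcp_pos: [0.5281, 0.0021, 0.264]
orientation: [-1.948, -2.465, 0.0]
contact_force: [0.8, 0.2, -5.7]
grip_width: 0.0485
```

```bash
python3 - <<'E'
from h import *
rel(st())
plan([([.502,.3632,.26],.308,8)])
E
```

```text
t 8.35 tcp [0.5281 0.0021 0.264 ] yaw 0.2332 tilt [-0.0001 -0.0002] F [ 0.8  0.2 -5.7] M [ 0.04 -0.04 -0.02] w 48.5 q [-0.5   0.21  0.44  1.89 -0.1   1.07  1.79]
moved ext x,y,z mm [ 21.1 233.4 184.8] perp above slope 93.9
-->  [0.502 0.363 0.26 ] dist/row mm 45.3
44.7, 7.3, 0.5 | -0.000, 0.000, -0.009
44.6, 7.7, 0.5 | -0.000, 0.000, -0.009
44.5, 8.1, 0.5 | -0.000, 0.000, -0.009
44.4, 8.5, 0.5 | -0.000, 0.000, -0.009
44.4, 8.9, 0.5 | -0.000, 0.000, -0.009
44.3, 9.3, 0.5 | -0.000, 0.000, -0.009
44.2, 9.8, 0.5 | -0.000, 0.000, -0.009
44.1, 10.2, 0.5 | -0.000, 0.000, -0.009
```

>>> servo_tool(increments=[44,7.3,0,0,0,-0.009,40,44,7.7,0,0,0,-0.009,40,44,8,0,0,0,-0.009,40,44,8.5,0,0,0,-0.009,40,44,9,0,0,0,-0.009,40,44,9.3,0,0,0,-0.009,40,44,10,0,0,0,-0.009,40,25,8,0,0,0,-0.009,40])

```text
clock: 9.35
tcp_pos: [0.5063, 0.3431, 0.2636]
orientation: [-1.853, -2.536, 0.001]
contact_force: [0.4, -0.3, -5.5]
grip_width: 0.0476
```

```bash
python3 - <<'E'
from h import *
o=st()
plan([([.501,.3642,.15],.308,4)])
p,d=grab_frame('wrist');cv2.imwrite('pics/w5.png',p[:,:,::-1]);np.savez('w5.npz',p=p,d=d,pos=o['tcp_pos'],ori=o['orientation'])
E
```

```text
t 9.35 tcp [0.5063 0.3431 0.2636] yaw 0.3087 tilt [-0.0009  0.    ] F [ 0.4 -0.3 -5.5] M [-0.06 -0.03 -0.03] w 47.6 q [-0.9   0.35  0.26  1.69 -0.1   1.11  1.27]
-->  [0.501 0.364 0.15 ] dist/row mm 28.9
5.4, 0.4, 28.4 | -0.000, -0.000, 0.000
5.4, 0.4, 28.4 | -0.000, -0.000, 0.000
5.4, 0.4, 28.4 | -0.000, -0.000, 0.000
5.4, 0.3, 28.4 | -0.000, -0.000, 0.000
```

View pics/w5.png

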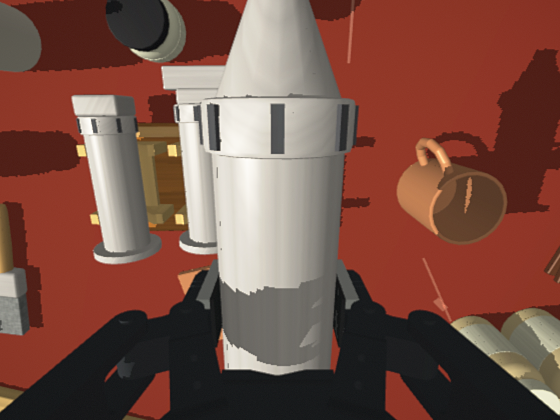

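```bash
python3 - <<'E'
from h import *
z=np.load('w5.npz');p,d,P=loadw('w5.npz');X=P[d>0]
# tool frame
Rm=R.from_rotvec(z['ori']).as_matrix();Y=(X-z['pos'])@Rm
Y2=np.c_[Y[:,1],-Y[:,0],-Y[:,2]]  # x along axis, y lateral, z up
m=(abs(Y[:,0])<.035)&(Y[:,2]<.02)&(Y2[:,0]<-.03)&(Y2[:,0]>-.06)
print(m.sum());print(fitcyl(Y2[m],np.array([-.045,0.]),0.,.02,half=.02))
s=Y2[:,0];mm=(abs(Y2[:,1])<.008)&(Y2[:,2]<.08)
for b in np.arange(-.14,-.02,.003):
    k=mm&(abs(s-b)<.0015)
    if k.sum():print(f'{b:.3f}:{np.median(Y2[k,2]):.4f}',end=' ')
E
```

```text
10518
(array([-4.50000100e-02,  5.23971766e-05]), np.float64(0.021044741994397285), np.float64(0.0001902449705101798), np.int64(10518), np.float64(0.0004808858131812516))
-0.113:0.0288 -0.110:0.0319 -0.107:0.0332 -0.104:0.0345 -0.101:0.0358 -0.098:0.0370 -0.095:0.0382 -0.092:0.0395 -0.089:0.0408 -0.086:0.0420 -0.083:0.0439 -0.080:0.0487 -0.077:0.0488 -0.074:0.0488 -0.071:0.0489 -0.068:0.0488 -0.065:0.0474 -0.062:0.0456 -0.059:0.0456 -0.056:0.0456 -0.053:0.0456 -0.050:0.0456 -0.047:0.0456 -0.044:0.0456 -0.041:0.0456 -0.038:0.0456 -0.035:0.0456 -0.032:0.0456 -0.029:0.0457 -0.026:0.0457 -0.023:0.0457
```

>>> servo_tool(increments=[8,0,25,0,0,0,40,8,0,35,0,0,0,40,5.6,0,35,0,0,0,40,0,0,25,0,0,0,40,0,0,20,0,0,0,40,0,0,10,0,0,0,40,0,0,0,0,0,0,40,0,0,0,0,0,0,40])

```text
clock: 10.4
tcp_pos: [0.5013, 0.3616, 0.1152]
orientation: [1.857, 2.533, 0.002]
contact_force: [-0.1, -0.0, -5.7]
grip_width: 0.048
```

```bash
python3 - <<'E'
from h import *
o=st()
plan([([.5,.3642,.0455],.308,3)])
E
```

```text
t 10.4 tcp [0.5013 0.3616 0.1152] yaw 0.3058 tilt [0.0014 0.0009] F [-0.1 -0.  -5.7] M [-0.02  0.02  0.03] w 48.0 q [-0.89  0.52  0.22  1.81 -0.15  0.83  1.28]
-->  [0.5   0.364 0.046] dist/row mm 23.2
1.0, -0.2, 23.2 | 0.001, -0.000, -0.001
1.0, -0.2, 23.2 | 0.001, -0.000, -0.001
1.0, -0.2, 23.2 | 0.001, -0.000, -0.001
```

>>> servo_tool(increments=[1.5,0,15,0,0,-0.002,40,1.3,0,20,0,0,0,40,0,0,20,0,0,0,40,0,0,12,0,0,0,40,0,0,3,0,0,0,40,0,0,0,0,0,0,40,0,0,0,0,0,0,40,0,0,0,0,0,0,40])

```text
clock: 11.4
tcp_pos: [0.5, 0.3644, 0.0449]
orientation: [1.854, 2.536, 0.002]
contact_force: [-0.4, 0.7, -5.8]
grip_width: 0.0481
```

```bash
python3 - <<'E'
from h import *
o=st()
plan([([.5,.3642,.0395],.308,1)])
E
```

```text
t 11.4 tcp [0.5    0.3644 0.0449] yaw 0.3082 tilt [0.0009 0.0008] F [-0.4  0.7 -5.8] M [-0.01  0.04 -0.02] w 48.1 q [-0.87  0.62  0.19  1.84 -0.17  0.7   1.3 ]
-->  [0.5   0.364 0.04 ] dist/row mm 5.4
-0.2, -0.1, 5.4 | 0.001, -0.001, 0.000
```

>>> servo_tool(increments=[0,0,1.5,0,0,0,40,0,0,1,0,0,0,40,0,0,1,0,0,0,40,0,0,0.8,0,0,0,40,0,0,0.5,0,0,0,40,0,0,0.2,0,0,0,40,0,0,0,0,0,0,40,0,0,0,0,0,0,40])

```text
clock: 12.4
tcp_pos: [0.4999, 0.364, 0.0396]
orientation: [1.854, 2.536, 0.0]
contact_force: [-1.6, -2.2, 2.7]
grip_width: 0.0481
```

```bash
python3 - <<'E'
from h import *
st()
E
```

```text
t 12.4 tcp [0.4999 0.364  0.0396] yaw 0.308 tilt [0.0002 0.    ] F [-1.6 -2.2  2.7] M [-0.53  0.43  0.1 ] w 48.1 q [-0.87  0.62  0.19  1.84 -0.18  0.69  1.3 ]
```

>>> servo_tool(increments=[0,0,0,0,0,0,52,0,0,0,0,0,0,58,0,0,0,0,0,0,70,0,0,0,0,0,0,75,0,0,-10,0,0,0,75,0,0,-40,0,0,0,75,0,0,-60,0,0,0,75,0,0,-60,0,0,0,80])

```text
clock: 13.4
tcp_pos: [0.4995, 0.3639, 0.2116]
orientation: [1.854, 2.536, 0.0]
contact_force: [1.0, 1.1, 0.3]
grip_width: 0.0799
```

```bash
python3 - <<'E'
from h import *
o=st()
plan([([.49,.3,.30],.308,2)])
p,d=grab_frame('wrist');cv2.imwrite('pics/w6.png',p[:,:,::-1]);np.savez('w6.npz',p=p,d=d,pos=o['tcp_pos'],ori=o['orientation'])
E
```

```text
t 13.4 tcp [0.4995 0.3639 0.2116] yaw 0.308 tilt [0.0002 0.0001] F [1.  1.1 0.3] M [ 0.06 -0.05  0.02] w 79.9 q [-0.92  0.41  0.25  1.73 -0.12  1.02  1.25]
-->  [0.49 0.3  0.3 ] dist/row mm 54.8
-29.0, -14.2, -44.2 | 0.000, -0.000, 0.000
-29.0, -14.2, -44.2 | 0.000, -0.000, 0.000
```

View pics/w6.png

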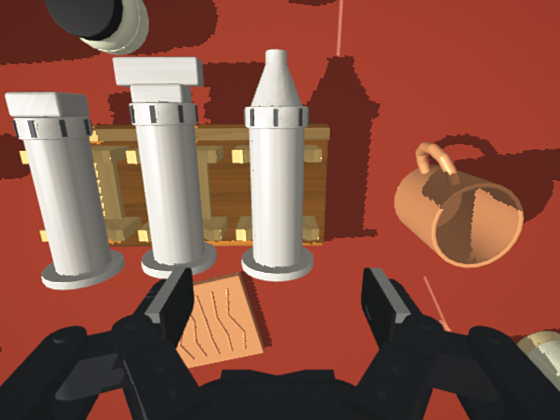

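The coil barrel now lies on the third saddle (nozzle (277,65), flange (278,265)), and the slab barrel at (172,180) is undisturbed. Next I refit both.

```bash
python3 - <<'E'
from h import *
p,d,P=loadw('w6.npz');X=P[d>0]
for nm,p0 in(('coil',[.5,.364]),('slab',[.5288,.2682]),('sq',[.5514,.1707])):
    r=fitcyl(X,np.array(p0),.308,.06,half=.05);print(nm,r)
    a=np.array([np.cos(r[2]),np.sin(r[2])]);s=(X[:,:2]-r[0])@a;l=(X[:,:2]-r[0])@np.array([-a[1],a[0]])
    m=(abs(l)<.008)&(X[:,2]>.05)&(X[:,2]<.12)
    for b in list(np.arange(-.075,-.05,.002))+list(np.arange(.05,.08,.002)):
        k=m&(abs(s-b)<.001)
        if k.sum():print(f'{b:.3f}:{np.median(X[k,2]):.4f}',end=' ')
    print()
plan([([.5285,.2683,.16],.307,3),([.5285,.2683,.0395],.307,4)])
E
```

```text
coil (array([0.50004249, 0.3638696 ]), np.float64(0.060314750975957315), np.float64(0.3150088046591691), np.int64(5901), np.float64(0.0014726438883335023))
-0.075:0.0882 -0.073:0.0880 -0.071:0.0883 -0.069:0.0881 -0.067:0.0877 -0.065:0.0859 -0.063:0.0851 -0.061:0.0847 -0.059:0.0847 -0.057:0.0848 -0.055:0.0850 -0.053:0.0850 -0.051:0.0848 0.050:0.0852 0.052:0.0852 0.054:0.0851 0.056:0.0848 0.058:0.0849 0.060:0.0849 0.062:0.0879 0.064:0.0940 0.066:0.0968 0.068:0.0967 0.070:0.0969 
slab (array([0.52881223, 0.2681626 ]), np.float64(0.06027883707475434), np.float64(0.31609989110810005), np.int64(6170), np.float64(0.0013778823699339571))
-0.075:0.0881 -0.073:0.0882 -0.071:0.0880 -0.069:0.0878 -0.067:0.0872 -0.065:0.0849 -0.063:0.0852 -0.061:0.0849 -0.059:0.0849 -0.057:0.0848 -0.055:0.0849 -0.053:0.0849 -0.051:0.0849 0.050:0.0848 0.052:0.0849 0.054:0.0852 0.056:0.0849 0.058:0.0852 0.060:0.0848 0.062:0.0901 0.064:0.0970 0.066:0.0969 0.068:0.0969 0.070:0.0960 
sq (array([0.55149621, 0.17039902]), np.float64(0.06030467932630857), np.float64(0.30939925779431765), np.int64(6976), np.float64(0.0011724336454165642))
-0.075:0.0825 -0.073:0.0822 -0.071:0.0825 -0.069:0.0824 -0.067:0.0824 -0.065:0.0819 -0.063:0.0872 -0.061:0.0881 -0.059:0.0883 -0.057:0.0876 -0.055:0.0884 -0.053:0.0877 -0.051:0.0885 0.050:0.0845 0.052:0.0848 0.054:0.0849 0.056:0.0850 0.058:0.0848 0.060:0.0845 0.062:0.0848 0.064:0.0847 0.066:0.0849 0.068:0.0846 0.070:0.0847 0.072:0.0847 0.074:0.0846 0.076:0.0849 0.078:0.0845 
-->  [0.528 0.268 0.16 ] dist/row mm 39.3
-33.8, -2.1, 20.0 | 0.004, -0.002, 0.000
-33.8, -2.1, 20.1 | 0.004, -0.002, 0.000
-33.7, -2.0, 20.1 | 0.004, -0.002, 0.000
-->  [0.528 0.268 0.04 ] dist/row mm 30.1
0.0, 0.0, 30.1 | 0.000, 0.000, 0.000
0.0, 0.0, 30.1 | 0.000, 0.000, 0.000
0.0, 0.0, 30.1 | 0.000, 0.000, 0.000
0.0, 0.0, 30.1 | 0.000, 0.000, 0.000
```

>>> servo_tool(increments=[-25,-1,0,0,0,0,82,-38,-2,20,0,0,0,82,-36,-2,25,0,0,0,82,-3,0,18,0,0,0,82,0,0,0,0,0,0,82,0,0,0,0,0,0,82,0,0,0,0,0,0,82,0,0,0,0,0,0,82])

```text
clock: 14.45
tcp_pos: [0.526, 0.2662, 0.1468]
orientation: [1.853, 2.537, 0.002]
contact_force: [0.4, -0.4, -0.8]
grip_width: 0.0819
```

```bash
python3 - <<'E'
from h import *
o=st()
plan([([.5285,.2683,.0395],.311,4)])
E
```

```text
t 14.45 tcp [0.526  0.2662 0.1468] yaw 0.3091 tilt [0.0008 0.0008] F [ 0.4 -0.4 -0.8] M [-0.05 -0.04  0.03] w 81.9 q [-0.77  0.44  0.26  1.86 -0.14  0.86  1.44]
-->  [0.528 0.268 0.04 ] dist/row mm 26.8
0.3, 0.7, 26.8 | 0.000, -0.000, -0.000
0.3, 0.7, 26.8 | 0.000, -0.000, -0.000
0.3, 0.7, 26.8 | 0.000, -0.000, -0.000
0.3, 0.8, 26.8 | 0.000, -0.000, -0.000
```

>>> servo_tool(increments=[0.6,1.5,20,0,0,-0.001,82,0.6,1.5,30,0,0,-0.001,82,0,0,30,0,0,0,82,0,0,20,0,0,0,82,0,0,7,0,0,0,82,0,0,0,0,0,0,82,0,0,0,0,0,0,65,0,0,0,0,0,0,55])

```text
clock: 15.45
tcp_pos: [0.5289, 0.2678, 0.0401]
orientation: [1.851, 2.538, 0.002]
contact_force: [-0.4, 0.6, -0.2]
grip_width: 0.0552
```

>>> servo_tool(increments=[0,0,0,0,0,0,40,0,0,0,0,0,0,40,0,0,0,0,0,0,40,0,0,0,0,0,0,40,0,0,0,0,0,0,40,0,0,0,0,0,0,40,0,0,0,0,0,0,40,0,0,0,0,0,0,40])

```text
clock: 16.45
tcp_pos: [0.5287, 0.2679, 0.0404]
orientation: [1.851, 2.538, 0.002]
contact_force: [-1.6, -0.9, 6.5]
grip_width: 0.0481
```

```bash
python3 - <<'E'
from h import *
o=st()
E
```

```text
t 16.45 tcp [0.5287 0.2679 0.0404] yaw 0.3103 tilt [0.0009 0.0011] F [-1.6 -0.9  6.5] M [-0.08  0.33  0.09] w 48.1 q [-0.74  0.59  0.21  1.91 -0.2   0.66  1.48]
```

>>> servo_tool(increments=[0,0,-5,0,0,0,40,0,0,-15,0,0,0,40,0,0,-35,0,0,0,40,0,0,-40,0,0,0,40,0,0,-40,0,0,0,40,0,0,-40,0,0,0,40,-20,0,-35,0,0,0,40,-40,0,-20,0,0,0,40])

```text
clock: 17.45
tcp_pos: [0.5466, 0.2118, 0.272]
orientation: [1.847, 2.541, 0.005]
contact_force: [0.5, -0.2, -2.7]
grip_width: 0.0484
```

```bash
python3 - <<'E'
from h import *
o=st();p,d=grab_frame('wrist');cv2.imwrite('pics/w7.png',p[:,:,::-1]);np.savez('w7.npz',p=p,d=d,pos=o['tcp_pos'],ori=o['orientation'])
z=np.load('w7.npz');p,d,P=loadw('w7.npz');X=P[d>0]
Rm=R.from_rotvec(z['ori']).as_matrix();Y=(X-z['pos'])@Rm
Y2=np.c_[Y[:,1],-Y[:,0],-Y[:,2]]
m=(abs(Y[:,0])<.035)&(Y[:,2]<.02)&(Y2[:,0]<-.03)&(Y2[:,0]>-.06)
print(fitcyl(Y2[m],np.array([-.045,0.]),0.,.02,half=.02))
s=Y2[:,0];mm=(abs(Y2[:,1])<.008)&(Y2[:,2]<.08)
for b in np.arange(-.09,-.05,.001):
    k=mm&(abs(s-b)<.0005)
    if k.sum():print(f'{b:.3f}:{np.median(Y2[k,2]):.4f}',end=' ')
T=SEAT+.080*NE*.9397+np.array([0,0,.030]);print('mouth',T)
plan([([T[0],T[1],.27],.1985,10)])
E
```

```text
t 17.45 tcp [0.5466 0.2118 0.272 ] yaw 0.314 tilt [0.0023 0.0024] F [ 0.5 -0.2 -2.7] M [-0.08 -0.09  0.  ] w 48.4 q [-0.73  0.3   0.31  1.75 -0.1   1.11  1.51]
(array([-0.04499855,  0.00033715]), np.float64(0.019886178169346323), np.float64(-0.0042913518981339575), np.int64(10337), np.float64(0.00048447439843158946))
-0.090:0.0349 -0.089:0.0350 -0.088:0.0349 -0.087:0.0351 -0.086:0.0351 -0.085:0.0346 -0.084:0.0454 -0.083:0.0467 -0.082:0.0473 -0.081:0.0476 -0.080:0.0476 -0.079:0.0477 -0.078:0.0476 -0.077:0.0475 -0.076:0.0476 -0.075:0.0477 -0.074:0.0475 -0.073:0.0478 -0.072:0.0474 -0.071:0.0478 -0.070:0.0476 -0.069:0.0477 -0.068:0.0475 -0.067:0.0470 -0.066:0.0464 -0.065:0.0446 -0.064:0.0446 -0.063:0.0445 -0.062:0.0444 -0.061:0.0444 -0.060:0.0444 -0.059:0.0445 -0.058:0.0444 -0.057:0.0446 -0.056:0.0444 -0.055:0.0444 -0.054:0.0445 -0.053:0.0446 -0.052:0.0445 -0.051:0.0445 mouth [ 0.53887537 -0.1571002   0.13      ]
-->  [ 0.539 -0.157  0.27 ] dist/row mm 36.0
-34.0, -11.9, 0.5 | 0.001, 0.000, 0.011
-34.2, -11.5, 0.5 | 0.001, 0.000, 0.011
-34.3, -11.1, 0.5 | 0.001, 0.000, 0.011
-34.4, -10.8, 0.5 | 0.001, 0.000, 0.011
-34.5, -10.4, 0.5 | 0.001, 0.000, 0.011
-34.6, -10.1, 0.5 | 0.001, 0.000, 0.011
-34.7, -9.7, 0.5 | 0.001, 0.000, 0.011
-34.8, -9.3, 0.5 | 0.001, 0.000, 0.011
-34.9, -9.0, 0.5 | 0.001, 0.000, 0.011
-35.0, -8.6, 0.4 | 0.001, 0.000, 0.011
```

View pics/w7.png

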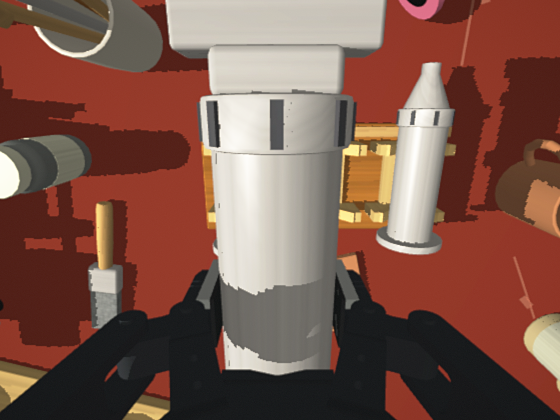

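>>> servo_tool(increments=[-40,-13.5,0,0,0,0.013,40,-42,-14,0,0,0,0.014,40,-42,-13.5,0,0,0,0.014,40,-42,-13,0,0,0,0.014,40,-42,-12.5,0,0,0,0.014,40,-42,-12,0,0,0,0.014,40,-42,-11.5,0,0,0,0.014,40,-35,-9,0,0,0,0.014,40])

```text
clock: 18.5
tcp_pos: [0.5352, -0.1333, 0.2697]
orientation: [1.992, 2.429, 0.0]
contact_force: [-0.1, 0.4, -2.6]
grip_width: 0.048
```

```bash
cat >>h.py <<'E'
T0=np.array([.5534,-.2309,.0792])
def at(x,y,z): return T0+AE*x*1e-3+NE*y*1e-3+np.array([0,0,z*1e-3])
E
python3 - <<'E'
from h import *
o=st();rel(o)
plan([(at(0.1,77,190),.1985,3)])
E
```

```text
t 18.5 tcp [ 0.5352 -0.1333  0.2697] yaw 0.1971 tilt [0.0001 0.0001] F [-0.1  0.4 -2.6] M [ 0.   -0.02  0.04] w 48.0 q [-0.29  0.25  0.51  1.84 -0.14  1.09  2.04]
moved ext x,y,z mm [  1.4  99.3 190.5] perp above slope 145.1
-->  [ 0.538 -0.155  0.269] dist/row mm 7.4
-7.4, -0.4, 0.2 | 0.000, -0.000, -0.000
-7.4, -0.4, 0.2 | 0.000, -0.000, -0.000
-7.4, -0.4, 0.2 | 0.000, -0.000, -0.000
```

>>> servo_tool(increments=[-8,-0.4,15,0,0,-0.001,40,-5,-0.4,25,0,0,0,40,0,0,25,0,0,0,40,0,0,15,0,0,0,40,0,0,0,0,0,0,40,0,0,0,0,0,0,40,0,0,0,0,0,0,40,0,0,0,0,0,0,40])

```text
clock: 19.5
tcp_pos: [0.5382, -0.1442, 0.1898]
orientation: [1.988, 2.432, 0.001]
contact_force: [0.2, -0.4, -3.3]
grip_width: 0.0479
```

```bash
python3 - <<'E'
from h import *
o=st();rel(o)
plan([(at(0.1,76.5,31),.1985,6)])
p,d=grab_frame('wrist');cv2.imwrite('pics/w8.png',p[:,:,::-1]);np.savez('w8.npz',p=p,d=d,pos=o['tcp_pos'],ori=o['orientation'])
z=np.load('w8.npz');p,d,P=loadw('w8.npz');X=P[d>0]
Rm=R.from_rotvec(z['ori']).as_matrix();Y=(X-z['pos'])@Rm
Y2=np.c_[Y[:,1],-Y[:,0],-Y[:,2]]
m=(abs(Y[:,0])<.035)&(Y[:,2]<.02)&(Y2[:,0]<-.03)&(Y2[:,0]>-.06)
print(fitcyl(Y2[m],np.array([-.045,0.]),0.,.02,half=.02))
s=Y2[:,0];mm=(abs(Y2[:,1])<.008)&(Y2[:,2]<.08)
for b in np.arange(-.069,-.062,.001):
    k=mm&(abs(s-b)<.0005)
    if k.sum():print(f'{b:.3f}:{np.median(Y2[k,2]):.4f}',end=' ')
p,d=grab_frame('side');cv2.imwrite('pics/s8.png',cv2.resize(p[150:290,250:430,::-1],None,fx=4,fy=4,interpolation=cv2.INTER_CUBIC))
p,d=grab_frame('scene');cv2.imwrite('pics/c8.png',cv2.resize(p[100:280,120:340,::-1],None,fx=3,fy=3,interpolation=cv2.INTER_CUBIC))
E
```

```text
t 19.5 tcp [ 0.5382 -0.1442  0.1898] yaw 0.2002 tilt [0.0011 0.    ] F [ 0.2 -0.4 -3.3] M [0.01 0.01 0.02] w 47.9 q [-0.24  0.35  0.48  1.91 -0.2   0.93  2.12]
moved ext x,y,z mm [  2.2  88.  110.6] perp above slope 73.9
-->  [ 0.538 -0.156  0.11 ] dist/row mm 13.4
-1.9, -0.4, 13.3 | 0.000, 0.000, 0.000
-1.9, -0.4, 13.3 | 0.000, 0.000, 0.000
-1.9, -0.4, 13.3 | 0.000, 0.000, 0.000
-1.9, -0.4, 13.3 | 0.000, 0.000, 0.000
-1.9, -0.4, 13.3 | 0.000, 0.000, 0.000
-1.9, -0.4, 13.3 | 0.000, 0.000, 0.000
(array([-0.04499886,  0.00025302]), np.float64(0.019882522614102536), np.float64(-0.004516992527059512), np.int64(10331), np.float64(0.0004800471708578721))
-0.069:0.0474 -0.068:0.0476 -0.067:0.0471 -0.066:0.0462 -0.065:0.0445 -0.064:0.0446 -0.063:0.0445 -0.062:0.0444
```

View pics/w8.png

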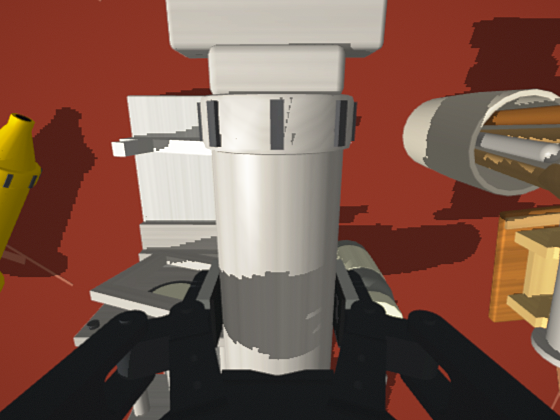

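View pics/c8.png

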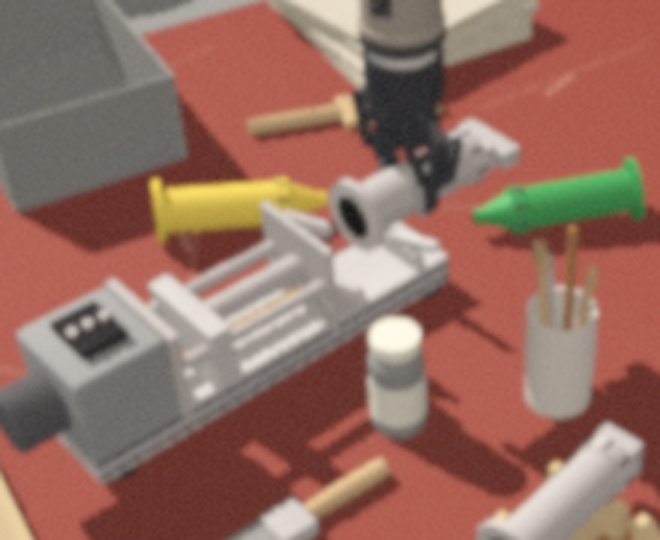

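View pics/s8.png

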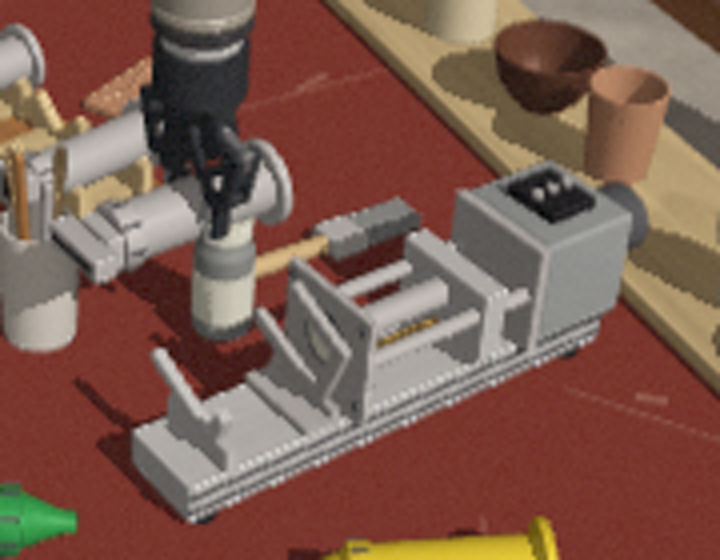

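>>> servo_tool(increments=[-4,-1,6,0,0,0.001,40,-4,-1,6,0,0,0,40,-3,0,3,0,0,0,40,0,0,0,0,0,0,40,0,0,0,0,0,0,40,0,0,0,0,0,0,40,0,0,0,0,0,0,40,0,0,0,0,0,0,40])

```text
clock: 20.65
tcp_pos: [0.5381, -0.1553, 0.1743]
orientation: [1.989, 2.431, 0.0]
contact_force: [0.0, 0.3, -1.6]
grip_width: 0.0476
```

```bash
python3 - <<'E'
from h import *
o=st();rel(o)
plan([(at(0.1,76,31),.1985,4)])
p,d=grab_frame('wrist');np.savez('w9.npz',p=p,d=d,pos=o['tcp_pos'],ori=o['orientation'])
# plate edge of now visible upper jaw & rest
p,d,P=loadw('w9.npz');X=P[d>0]
E_=(X-SEAT); s=E_@AE;l=E_@NE
for lo,hi,nm,z0,z1 in((-.045,-.02,'plate',.12,.16),(-.05,-.02,'rest',.06,.13)):
    k=(l>lo)&(l<hi)&(X[:,2]>z0)&(X[:,2]<z1)&(s<.1)&(s>-.08)
    print(nm,np.histogram(s[k],np.arange(-.08,.1,.004))[0],np.percentile(s[k],[1,5,50,95,99]))
E
```

```text
t 20.65 tcp [ 0.5381 -0.1553  0.1743] yaw 0.1994 tilt [0.0001 0.    ] F [ 0.   0.3 -1.6] M [ 0.03 -0.05  0.01] w 47.6 q [-0.21  0.38  0.48  1.92 -0.22  0.9   2.15]
moved ext x,y,z mm [-0.  77.2 95.1] perp above slope 62.9
-->  [ 0.539 -0.156  0.11 ] dist/row mm 16.0
-0.3, 0.0, 16.0 | 0.000, -0.000, 0.000
-0.3, 0.0, 16.0 | 0.000, -0.000, 0.000
-0.3, 0.0, 16.0 | 0.000, -0.000, 0.000
-0.3, 0.0, 16.0 | 0.000, -0.000, 0.000
plate [  0   0   0   0   0   0   0   0   0   0   0   0   0   0   0   0   0   0
   0   0   0   0   0   0   0   0   0   0   0   0   0   0 346  86  36   0
   0   0   0   0   1   0   0   0] [0.05067194 0.05088545 0.0515912  0.05686647 0.05895451]
rest [   0    0    0    0    0    0  208  161  158    0    0    0    0    0
    0    0    0    0    0    0    0    0    0    0    0    0    0    0
    0    0    0    0 1042  260  154    0    0    0  406    0    0    0
    0    0] [-0.05414929 -0.05379316  0.05150763  0.07452354  0.07495744]
```

>>> servo_tool(increments=[-0.5,0.4,12,0,0,0,40,-0.3,0,16,0,0,0,40,0,0,16,0,0,0,40,0,0,14,0,0,0,40,0,0,6,0,0,0,40,0,0,0,0,0,0,40,0,0,0,0,0,0,40,0,0,0,0,0,0,40])

```text
clock: 21.7
tcp_pos: [0.5391, -0.1561, 0.1108]
orientation: [1.989, 2.431, 0.001]
contact_force: [0.4, 0.6, -3.9]
grip_width: 0.0482
```

```bash
python3 - <<'E'
from h import *
o=st();rel(o)
plan([(at(0.4,75,30.3),.1985,1)])
p,d=grab_frame('scene');cv2.imwrite('pics/c10.png',cv2.resize(p[130:270,150:310,::-1],None,fx=4,fy=4,interpolation=cv2.INTER_CUBIC))
E
```

```text
t 21.7 tcp [ 0.5391 -0.1561  0.1108] yaw 0.1991 tilt [ 0.0012 -0.0001] F [ 0.4  0.6 -3.9] M [ 0.03  0.   -0.01] w 48.2 q [-0.17  0.47  0.44  1.96 -0.28  0.77  2.2 ]
moved ext x,y,z mm [ 0.7 76.1 31.6] perp above slope 3.6
-->  [ 0.539 -0.157  0.11 ] dist/row mm 1.7
-1.1, -0.3, 1.3 | 0.001, 0.000, 0.001
```

View pics/c10.png

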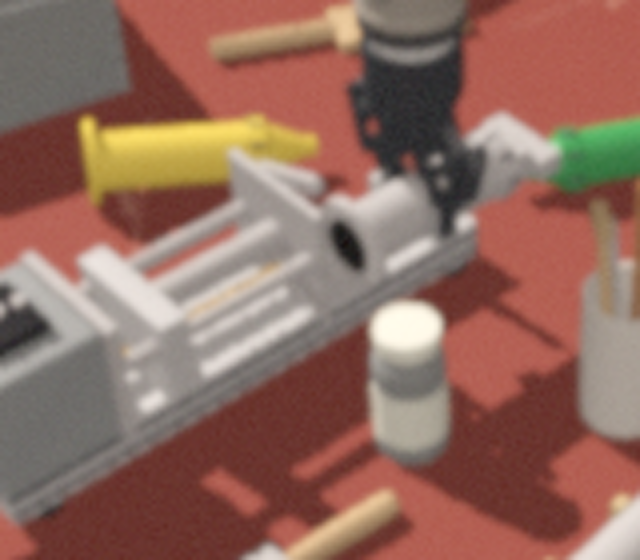

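>>> servo_tool(increments=[-6,-0.3,2.6,0,0,0,40,-9.4,0,3.4,0,0,0,40,-9.4,0,3.4,0,0,0,40,-9.4,0,3.4,0,0,0,40,-9.4,0,3.4,0,0,0,40,-9.4,0,3.4,0,0,0,40,0,0,0,0,0,0,40,0,0,0,0,0,0,40])

```text
clock: 22.75
tcp_pos: [0.5488, -0.2078, 0.0905]
orientation: [-1.989, -2.431, -0.0]
contact_force: [0.8, -0.1, -3.7]
grip_width: 0.0484
```

```bash
python3 - <<'E'
from h import *
o=st();rel(o)
E
```

```text
t 22.75 tcp [ 0.5488 -0.2078  0.0905] yaw 0.1993 tilt [-0.0002  0.0004] F [ 0.8 -0.1 -3.7] M [-0.04 -0.01 -0.  ] w 48.4 q [-0.06  0.53  0.42  1.91 -0.31  0.76  2.3 ]
moved ext x,y,z mm [ 0.1 23.6 11.3] perp above slope 2.6
```

>>> servo_tool(increments=[-6,-0.3,2.2,0,0,0,40,-6,0,2.2,0,0,0,40,-4,0,1.6,0,0,0,40,-2,0,0.8,0,0,0,40,-1,0,0.4,0,0,0,40,0,0,0,0,0,0,40,0,0,0,0,0,0,40,0,0,0,0,0,0,40])

```text
clock: 23.75
tcp_pos: [0.5523, -0.2266, 0.0834]
orientation: [-1.989, -2.431, -0.0]
contact_force: [0.4, 0.3, -3.1]
grip_width: 0.0485
```

```bash
python3 - <<'E'
from h import *
o=st();rel(o)
E
```

```text
t 23.75 tcp [ 0.5523 -0.2266  0.0834] yaw 0.1994 tilt [0.0001 0.0001] F [ 0.4  0.3 -3.1] M [-0.01 -0.02  0.02] w 48.5 q [-0.03  0.56  0.42  1.89 -0.32  0.76  2.34]
moved ext x,y,z mm [-0.2  4.4  4.2] perp above slope 2.4
```

>>> servo_tool(increments=[-1,-0.2,0.4,0,0,0,40,-1,0,0.4,0,0,0,40,-1,0,0.4,0,0,0,40,-0.7,0,0.4,0,0,0,40,-0.5,0,0.3,0,0,0,40,0,0,0,0,0,0,40,0,0,0,0,0,0,40,0,0,0,0,0,0,40])

```text
clock: 24.75
tcp_pos: [0.5529, -0.2309, 0.0815]
orientation: [-1.99, -2.431, -0.0]
contact_force: [-0.3, 0.4, -2.7]
grip_width: 0.048
```

```bash
python3 - <<'E'
from h import *
o=st();rel(o)
E
```

```text
t 24.75 tcp [ 0.5529 -0.2309  0.0815] yaw 0.1992 tilt [0. 0.] F [-0.3  0.4 -2.7] M [-0.    0.04 -0.03] w 48.0 q [-0.02  0.56  0.41  1.88 -0.32  0.76  2.34]
moved ext x,y,z mm [-0.5  0.1  2.3] perp above slope 2.1
```

>>> servo_tool(increments=[0,0.5,0.4,0,0,0,40,0,0,0.4,0,0,0,40,-0.3,0,0.4,0,0,0,40,-0.3,0,0.2,0,0,0,40,-0.3,0,0,0,0,0,40,0,0,0,0,0,0,40,0,0,0,0,0,0,40,0,0,0,0,0,0,40])

```text
clock: 25.75
tcp_pos: [0.5535, -0.2307, 0.0806]
orientation: [-1.989, -2.43, -0.002]
contact_force: [-4.1, 4.5, 6.1]
grip_width: 0.0482
```

```bash
python3 - <<'E'
from h import *
o=st();rel(o);print(o['contact_force']@NE)
E
```

```text
t 25.75 tcp [ 0.5535 -0.2307  0.0806] yaw 0.1991 tilt [-0.0003  0.0017] F [-4.1  4.5  6.1] M [ 0.93  0.61 -0.27] w 48.2 q [-0.02  0.57  0.41  1.88 -0.32  0.76  2.34]
moved ext x,y,z mm [0.2 0.1 1.4] perp above slope 1.3
5.181877454355136
```

>>> servo_tool(increments=[-0.4,0,0.2,0,0,0,40,-0.4,0,0.2,0,0,0,40,-0.4,0,0.1,0,0,0,40,0,0,0,0,0,0,40,0,0,0,0,0,0,40,0,0,0,0,0,0,40,0,0,0,0,0,0,40,0,0,0,0,0,0,40])

```text
clock: 26.75
tcp_pos: [0.5536, -0.2308, 0.0805]
orientation: [-1.988, -2.429, -0.004]
contact_force: [-5.5, 7.4, 12.4]
grip_width: 0.0478
```

```bash
python3 - <<'E'
from h import *
o=st();rel(o);print(o['contact_force']@NE)
p,d=grab_frame('wrist');np.savez('w11.npz',p=p,d=d,pos=o['tcp_pos'],ori=o['orientation'])
p,d,P=loadw('w11.npz');X=P[d>0]
print(fitcyl(X,SEAT[:2]-.045*AE[:2],.1985,.1,half=.02))
E
```

```text
t 26.75 tcp [ 0.5536 -0.2308  0.0805] yaw 0.1991 tilt [-0.0008  0.0036] F [-5.5  7.4 12.4] M [ 1.65  1.1  -0.47] w 47.8 q [-0.01  0.57  0.41  1.88 -0.32  0.76  2.35]
moved ext x,y,z mm [0.3 0.1 1.3] perp above slope 1.2
8.335205912505792
(array([ 0.50965712, -0.24002457]), np.float64(0.10043522704796594), np.float64(0.20657748793664646), np.int64(14236), np.float64(0.0009683927807922048))
```

>>> servo_tool(increments=[0.4,0,-0.2,0,0,0,47,0,0,0,0,0,0,52,0,0,0,0,0,0,58,0,0,0,0,0,0,66,0,0,0,0,0,0,74,0,0,0,0,0,0,80,0,0,0,0,0,0,80,0,0,0,0,0,0,80])

```text
clock: 27.8
tcp_pos: [0.5538, -0.2325, 0.0798]
orientation: [1.989, 2.431, -0.0]
contact_force: [0.3, -0.2, 0.0]
grip_width: 0.0801
```

```bash
python3 - <<'E'
from h import *
o=st();rel(o)
p,d=grab_frame('wrist');cv2.imwrite('pics/w12.png',p[:,:,::-1]);np.savez('w12.npz',p=p,d=d,pos=o['tcp_pos'],ori=o['orientation'])
p,d,P=loadw('w12.npz');X=P[d>0]
r=fitcyl(X,SEAT[:2]-.045*AE[:2],.1985,.1,half=.02);print(r,(r[0]-SEAT[:2])@NE[:2])
E
```

```text
t 27.8 tcp [ 0.5538 -0.2325  0.0798] yaw 0.1993 tilt [-0. -0.] F [ 0.3 -0.2  0. ] M [0.03 0.03 0.01] w 80.1 q [-0.01  0.57  0.41  1.88 -0.32  0.76  2.35]
moved ext x,y,z mm [ 0.1 -1.6  0.6] perp above slope 1.1
(array([ 0.50961899, -0.2398456 ]), np.float64(0.10040741792991828), np.float64(0.20311272321051052), np.int64(14387), np.float64(0.0009724501889706487)) -0.0001752405111167376
```

>>> servo_tool(increments=[1.5,0,-5,0,0,0,80,0,0,-20,0,0,0,80,0,0,-35,0,0,0,80,0,0,-45,0,0,0,80,0,-10,-50,0,0,0,80,20,-20,-45,0,0,0,80,20,-20,-20,0,0,0,80,10,-10,0,0,0,0,80])

```text
clock: 28.85
tcp_pos: [0.4847, -0.1939, 0.3025]
orientation: [1.987, 2.428, 0.005]
contact_force: [-0.7, 0.8, -0.1]
grip_width: 0.0802
```

```bash
python3 - <<'E'
from h import *
o=st();rel(o)
p,d=grab_frame('wrist');cv2.imwrite('pics/w13.png',p[:,:,::-1]);np.savez('w13.npz',p=p,d=d,pos=o['tcp_pos'],ori=o['orientation'])
p,d,P=loadw('w13.npz');X=P[d>0]
r=fitcyl(X,SEAT[:2],.1985,.1,half=.045);print(r,(r[0]-SEAT[:2])@NE[:2])
E_=(X-SEAT);s=E_@AE;l=E_@NE
m=(abs(l)<.008)&(X[:,2]>.03)&(X[:,2]<.25)
for b in np.arange(-.09,.085,.002):
    k=m&(abs(s-b)<.001)
    if k.sum() and abs(b)>.04:print(f'{b:.3f}:{np.median(X[k,2]):.4f}',end=' ')
for n in('scene','side'):
    p,d=grab_frame(n);cv2.imwrite(f'pics/{n}13.png',p[:,:,::-1])
    X=cloud(n,d)[d>0]
    print(n,fitcyl(X,np.array([.5,.3639]),.31,.06))
E
```

```text
t 28.85 tcp [ 0.4847 -0.1939  0.3025] yaw 0.199 tilt [0.0049 0.0002] F [-0.7  0.8 -0.1] M [-0.03 -0.04  0.01] w 80.2 q [-0.2   0.16  0.52  1.86 -0.09  1.14  2.13]
moved ext x,y,z mm [-60.1  49.8 223.3] perp above slope 192.8
(array([ 0.55364108, -0.23050501]), np.float64(0.10030230004204882), np.float64(0.19714813663256714), np.int64(3176), np.float64(0.00062520731136749)) 0.00030081971432360647
-0.090:0.1154 -0.088:0.1153 -0.086:0.1153 -0.084:0.1239 -0.082:0.1280 -0.080:0.1279 -0.078:0.1281 -0.076:0.1283 -0.074:0.1281 -0.072:0.1280 -0.070:0.1282 -0.068:0.1280 -0.066:0.1252 -0.064:0.1250 -0.062:0.1248 -0.060:0.1245 -0.058:0.1250 -0.056:0.1248 -0.054:0.1247 -0.052:0.1250 -0.050:0.1252 -0.048:0.1247 -0.046:0.1246 -0.044:0.1252 -0.042:0.1250 0.040:0.1247 0.042:0.1248 0.044:0.1246 0.046:0.1252 0.048:0.1249 0.050:0.1350 0.052:0.1388 0.054:0.1437 0.056:0.1457 0.058:0.1463 0.060:0.1454 0.064:0.1373 0.066:0.1368 0.068:0.1371 0.070:0.1362 0.074:0.1410 0.076:0.1503 0.078:0.1504 0.080:0.1503 0.082:0.1493 scene (array([0.50020569, 0.36327105]), np.float64(0.060816906861210045), np.float64(0.31606807390144787), np.int64(773), np.float64(0.0020402896908266873))
side (array([0.50098995, 0.36089012]), np.float64(0.06170051676252405), np.float64(0.31775578402708793), np.int64(281), np.float64(0.0033476672672278635))
```

View pics/w13.png

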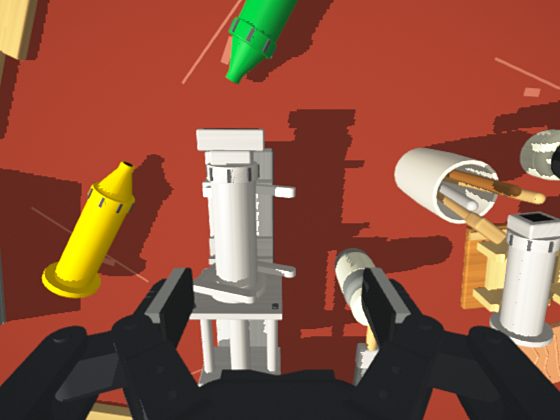

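View pics/scene13.png

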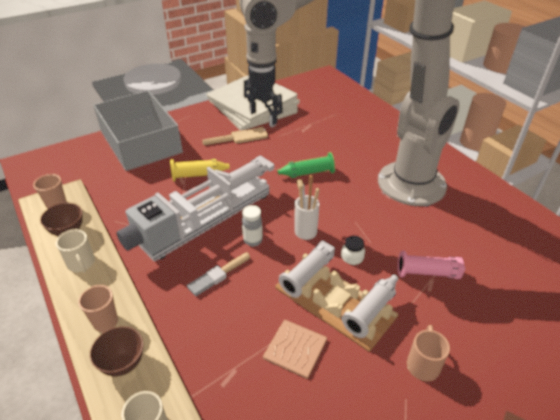

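View pics/side13.png

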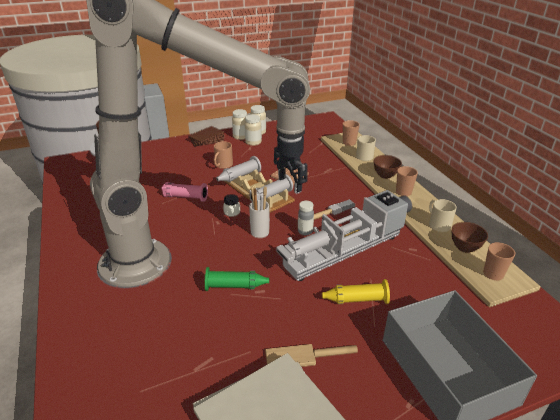

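All checks agree. The slab barrel's axis is at z 100.3 mm, within 0.3 mm of the seat line. Its flange lies at x 63–71 mm, between the plate and the guide plate. The gripper is clear.

>>> servo_tool(increments=[0,0,0,0,0,0,80,0,0,0,0,0,0,80,0,0,0,0,0,0,80,0,0,0,0,0,0,80,0,0,0,0,0,0,80,0,0,0,0,0,0,80,0,0,0,0,0,0,80,0,0,0,0,0,0,80])

```text
clock: 30.0
tcp_pos: [0.4847, -0.1938, 0.2998]
orientation: [-1.99, -2.431, -0.0]
contact_force: [0.6, -0.0, -0.2]
grip_width: 0.0799
```

```bash
python3 -c "
from bench import *
print(hand_in())"
```

```text
the job is handed in; nothing more can be done
None
```

I slid the coil barrel up out of the slot and laid it on the empty saddle, with its flange at the same end as the others. Then I slid the slab barrel sideways into the extruder until it met the slot's end and the lower jaw. I handed in at 30 s of the 67 s allowed.

**Slab barrel:** its axis is at z 100.3 mm, within 0.3 mm of the seat line. Its flange sits at x 63–71 mm, inside the 58.5–73.5 mm gap behind the slotted plate. While seating it, the reaction forces were about 8 N sideways and 12 N upward.

**Coil barrel:** it rests at z 60.3 mm, about 1 mm from the saddle's centre by the wrist camera. The scene camera gave the same place. The side camera's fit, which is noisier and partly hidden, differed by about 3 mm.

**Everything else:** the square-die barrel is still on its saddle, and the last pictures showed nothing else moved. No check failed. The gripper was clear and touching nothing at hand-in.

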